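Book in a delivery of seal kits

TASK

Book in the delivery: fold both flaps of the carton right back, then stand every seal-kit box that is in it on edge in the rack slot tagged with its own colour, its barcode label facing out at the open front of the rack. Once all are racked, pick up the scanner and go along the rack from left to right (blue, yellow, green, red, whichever have come), pointing it squarely at the middle of each box's label from about a hand's breadth away and holding it still there for a second; then lay it on its side on its rubber mat again, wholly on the mat. Leave the other things on the bench where they are.

Things in the scene. Friction and masses are not known exactly. Their poses are not given: they have to be found in the camera images.
- carton: Cardboard carton, fixed, on the right: 138 mm (x) by 250 mm (y), rim 102 mm above the bench, walls 4 mm. Origin: centre of the underside; -x side faces the robot. An insert 34 mm high has four slots along x, 26 mm wide, at y -81, -27, 27, 81 mm; kits stand in them in any order, tops 89 mm above the bench, label ends to -x, 5 mm of play either way along x.
- flap_front (a joint): Carton top flap on the robot's side, hinged on the -x rim: 54 mm long, 248 wide, 4 thick, 30 g. Rad: 0 level over the carton, 1.57 upright, 2.9 folded right back (stop). Starts sprung up at 0.85 to 1.2, over 65 mm between the two free edges. Its crease (0.03 N m) keeps it where left; fingertips let down in the gap to 20 mm above the rim, swept outwards and a little up, fold it back.
- flap_back (a joint): The same kind of flap on the far side, hinged on the carton's +x rim; same angles and start, opens away from the robot.
- rack: Grey slotted rack, fixed, on the left: base 150 (x) by 230 mm (y), 10 thick. Origin: centre of underside; open front at -x. Four slots along x, 28 mm wide, cheeks up to 55 mm, back stop 60 mm high at x 73. Slot and colour tag: blue y +81 (left), yellow +27, green -27, red -81. A racked kit's origin belongs at x 10 mm (stop at 13), z 10 mm, label end at -x.
- mat: Black rubber mat, fixed, 230 mm along x by 200 mm along y, 3 mm thick: where the scanner lives. Origin: centre of its underside.
- scanner: Pistol-grip barcode scanner, grey head, black handle, orange butt, 0.22 kg, lying on its side, 50 mm high. Origin: underside below the head's centre, z up. It looks along +x: head x -60 to 60 mm, 45 wide in y (56 at the nose, x over 45). Handle on the -y side (x -72 to -22), to y -116 mm. Held still it reads a label its aiming line hits, 40 to 140 mm off (80 best), within 15 degrees of square.
- scanner_window (a point): Middle of the scanner's red window at the nose, the point it looks from, along the scanner's +x: 60 mm ahead of the scanner's origin, 25 mm above its underside.
- scanner_grip (a point): Good place to grip the head from above across its 45 mm width (fingers closing along the scanner's y): 8 mm ahead of the origin, 30 mm above the underside.
- scanner_butt (a point): Centre of the orange butt at the handle's end: scanner x -51.5, y -103, z 25 mm.
- kit_blue: Blue flat seal-kit box, 0.22 kg: 120 mm along its x, 22 mm thick along its y, 85 mm high (z) as it stands on its long narrow edge. Origin: centre of its underside. The -x end carries the white barcode label, which also folds 25 mm over onto the top at that end. May be absent.
- kit_blue_label (a point): Middle of the blue kit's barcode label (20 mm wide, 52 mm tall) on its -x end: 60 mm from the origin, 50 mm above the underside.
- kit_yellow: Yellow flat seal-kit box, 0.22 kg: 120 mm along its x, 22 mm thick along its y, 85 mm high (z) as it stands on its long narrow edge. Origin: centre of its underside. The -x end carries the white barcode label, which also folds 25 mm over onto the top at that end. May be absent.
- kit_yellow_label (a point): Middle of the yellow kit's barcode label (20 mm wide, 52 mm tall) on its -x end: 60 mm from the origin, 50 mm above the underside.
- kit_green: Green flat seal-kit box, 0.22 kg: 120 mm along its x, 22 mm thick along its y, 85 mm high (z) as it stands on its long narrow edge. Origin: centre of its underside. The -x end carries the white barcode label, which also folds 25 mm over onto the top at that end. May be absent.
- kit_green_label (a point): Middle of the green kit's barcode label (20 mm wide, 52 mm tall) on its -x end: 60 mm from the origin, 50 mm above the underside.
- kit_red: Red flat seal-kit box, 0.22 kg: 120 mm along its x, 22 mm thick along its y, 85 mm high (z) as it stands on its long narrow edge. Origin: centre of its underside. The -x end carries the white barcode label, which also folds 25 mm over onto the top at that end. May be absent.
- kit_red_label (a point): Middle of the red kit's barcode label (20 mm wide, 52 mm tall) on its -x end: 60 mm from the origin, 50 mm above the underside.
- oil_bottle: Amber bottle, 64 mm across, 150 mm high, bystander. Origin under its centre.
- paste_tin: White tin with a blue band, 84 mm across, 85 mm high, bystander. Origin under its centre.
- dye_jar: Small jar with a white cap, 52 mm across, 75 mm high, bystander. Origin under its centre.
- spanner: Steel spanner, 170 mm, bystander lying on the bench.
- end_cover: Dark round gearbox end cover, 112 mm across its lugs, 34 mm high, bystander. Origin under its centre.
- bracket: Brass angle bracket, 90 mm, bystander on the bench. Origin under its middle.
Things that resemble listed ones, but are neither listed nor needed, are in the scene too. Of the things shaped like the kit_blue, the blue one is meant. There is more than one size of the kit_yellow; the one meant has the size given above.

How it is judged:
By the outcome, as a careful person would: the job done as asked, in the order asked, and still so for the second after the job is handed in, with the robot touching nothing.
Of kit_blue, kit_yellow, kit_green, kit_red only 3 to 4 are there at a start; the rules pass over those that are not, and their reading is None.
At some moment in a run one of scanner may be knocked a few centimetres aside while the robot is not near it.
It also fails if it takes over 208 s, if anything falls off the work surface, if the arm or the gripper's body presses on something with over 40 N, if the wrist force passes 120 N, or if a joint passes its speed limit or range.

ROBOT

A 6-joint arm with a two-finger parallel gripper is mounted at the origin on the work surface. World frame = base frame: x ahead of the robot, y to its left, z up, the work surface at z = 0. Lengths are in mm, angles in rad, forces in N, time in s.
With the tool pointing down it reaches from about 350 to 775 mm from the base axis. Payload 7.3 kg.
Tool frame: the origin (TCP) lies midway between the tips of the shut fingers; the grasp point (between the pads) lies 19 mm behind it; z points along the fingers, y is the line along which they close (so a half turn about z gives the same grasp; the last joint's range is limited). The gripper opens to 92 mm and grips with 3 to 60 N. Pads are 19 mm wide; open, the fingers measure 130 mm over their backs; the gripper's body (75 mm by 190 mm) begins 47 mm behind the grasp point.
Start: joints at [-1.495, 0.342, 1.524, -0, 1.275, -0.146], TCP at [115.514, -512.154, 226.741] pointing down, gripper open.
Joint ranges: [-2.53, 2.53], [-0.77, 2.02], [0.04, 2.7], [-1, 4.14], [0.28, 2.66], [-3.11, 3.11]. Speed limits (rad/s): [2.57, 2.57, 3.14, 3.14, 3.14, 3.14].

INTERFACE

Orientations are given as [roll, pitch, yaw] about the fixed x, y, z axes, in that order (R = Rz(yaw) Ry(pitch) Rx(roll)).
In Python, from plant import bot gives the robot as it stands.
- The arm moves only by the tool servo_tool, never from a script. Its argument "deltas" is a list of rows, each a list of 2 entries, a list of its own where there are three numbers: the shift along the tool's x, y, z in m, then the turn, a rotation vector about the tool's x, y, z in degrees. A call has 1 to 20 rows; each row shifts and turns the commanded pose from where the row before left it, along the tool's axes as they then stand; what a row does not reach is not made up. A row lasts 1/8 s, in which the tool goes at most 62.5 mm and 10.7 degrees, less where a joint would pass 70% of its speed; a pose out of reach is approached as far as the arm can. A call with a gripper value outside its range is refused whole. "fingers" is the opening, from 0 (shut) to 1 (fully open), set as the call begins (left out, the last holds). The fingers move at their own pace and stop on an object; the grip force is fixed at half the most. Time passes only in rows, so rows that do not move let the fingers close. It gives the time, the measured TCP pose, the force, the opening and the grip force at its end, in the units of the state.
- bot.get_obs(): the state, without advancing time (a new reading comes with each control period).
- bot.capture(name): name is "scene" or "top"; returns the picture (480x640x3 uint8, red, green, blue); there is no depth.
- bot.camera_model(name): a dict with "mtx" (3x3 intrinsics, pixels), "xyz" and "rotation" of the camera in the world. Camera axes: x right, y down, z forward; pixel columns grow to the right and rows downward; lengths in mm; the calibration is good to about 2 mm. A picture is of the moment at which its call begins. camera_model takes no time and is no camera call.
- bot.close_job(): hands the job in; it is judged then, once.
The state is a dict: "time": time; "joint_positions": joint angles; "dq": joint speeds; "tau": joint torques, N m; "tool_pos": TCP position; "tcp_rot": TCP orientation; "contact_force": force on the tool from outside, world axes, zero at the start; "moment": the same for the moment, N m; "grip_width": finger opening in mm; "finger_force": force on a finger pad.
Only numpy, scipy, OpenCV 4.12 (cv2) and the standard library are available. Lean on these libraries where they do the work, as an engineer would, in place of code of your own. Each camera call takes 0.05 s, during which the arm holds its last target. There are 200 camera calls.

## Working session

There is one attempt and no reset: what is moved stays moved. The work goes in short steps, Python scripts to look and compute and a tool call to move; the robot and the scene stay as the last step left them, time stands still between calls to the robot, and variables do not carry over. Pictures are saved under pics/ and viewed, at most 14 in all, crops included, and the job is handed in when it is done.

Besides the shell and the picture viewer there is one more tool, called after ">>>" as name([rows], argument=value, ...), one row to a line, values as JSON. servo_tool: Moves the arm, as the interface text tells. Its arguments: {"type":"object","properties":{"deltas":{"type":"array"},"fingers":{"type":"number"}},"required":["deltas"]}

```bash
ls; mkdir -p pics; python3 - <<'E'
from plant import bot
import cv2
for n in("scene","top"):
    im=bot.capture(n); cv2.imwrite(f"pics/{n}0.png",im[:,:,::-1]); m=bot.camera_model(n); print(n,m)
o=bot.get_obs();print(o)
E
```

```text
pics
scene {'mtx': array([[455.69651614,   0.        , 317.82900328],
       [  0.        , 455.69651614, 237.22088111],
       [  0.        ,   0.        ,   1.        ]]), 'xyz': array([ 955.30832609, -648.39160938, 1012.56028155]), 'rotation': array([-2.44472818,  0.01776083,  0.62687471])}
top {'mtx': array([[621.33569843,   0.        , 315.94645902],
       [  0.        , 621.33569843, 226.695228  ],
       [  0.        ,   0.        ,   1.        ]]), 'xyz': array([ 247.56662457,  -48.38830208, 1692.84005949]), 'rotation': array([-2.98938064, -0.0090376 , -1.55005608])}
{'time': 0.1, 'joint_positions': array([-1.49500293e+00,  3.42647122e-01,  1.52494405e+00,  2.35459928e-05,
        1.27537274e+00, -1.46021878e-01]), 'dq': array([-8.49771469e-04,  8.96352894e-05, -2.91434565e-03,  1.42178533e-03,
        7.23358785e-04, -5.54926735e-04]), 'tau': array([ 1.63008372e-03, -4.32004058e+01, -2.44695014e+01,  7.19258236e-02,
        5.26417745e-02, -6.18128183e-05]), 'tool_pos': array([ 115.49009421, -511.76609672,  226.10965251]), 'tcp_rot': array([-3.14023926e+00, -2.21799747e-04,  2.21808253e-01]), 'contact_force': array([ 0.31217148,  0.55428818, -0.26563755]), 'moment': array([-0.01678801,  0.00141513,  0.02341657]), 'finger_force': 0.0, 'grip_width': 91.47913432625134}
```

View pics/scene0.png

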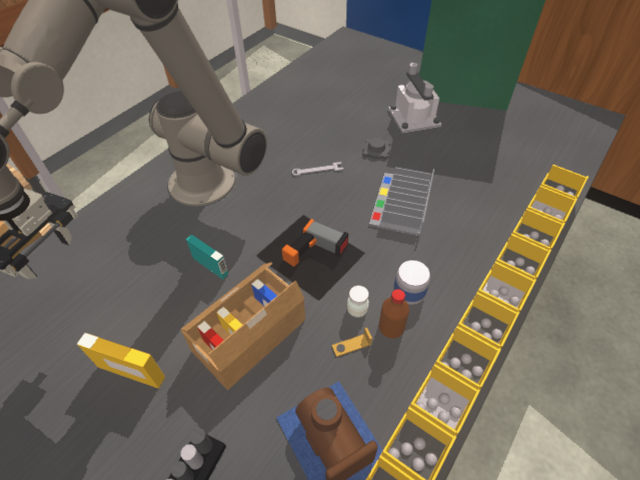

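View pics/top0.png

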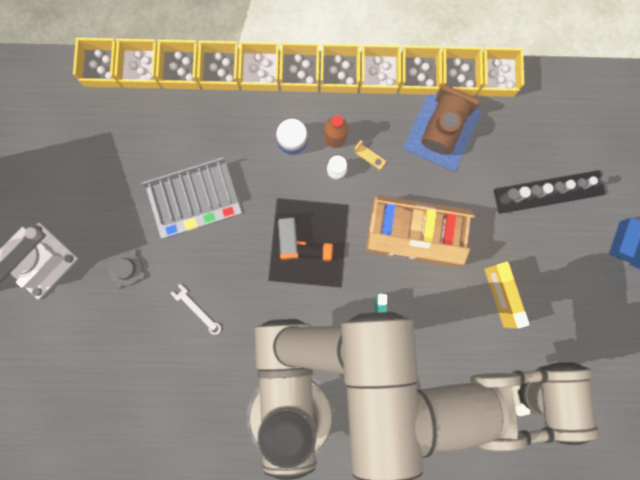

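The carton is on the right, centred near top px (420,232). It holds blue, yellow and red kits, and no green is visible. The rack is at top (195,198) with its tags facing the robot, and the scanner is on its mat at (300,240). I'll zoom in to get exact corners.

```bash
cat > h.py <<'E'
from plant import bot
import numpy as np, cv2
from scipy.spatial.transform import Rotation as Ro
M={n:bot.camera_model(n) for n in("scene","top")}
def ray(n,p):
    m=M[n]; d=Ro.from_euler('xyz',m['rotation']).as_matrix()@np.linalg.solve(m['mtx'],[p[0],p[1],1.]); return m['xyz'],d/np.linalg.norm(d)
def pl(n,p,z):
    o,d=ray(n,p); return o+d*(z-o[2])/d[2]
def proj(n,P):
    m=M[n]; c=m['mtx']@Ro.from_euler('xyz',m['rotation']).as_matrix().T@(np.asarray(P,float)-m['xyz']); return c[:2]/c[2]
def tri(ps,pt):
    (a,u),(b,v)=ray('scene',ps),ray('top',pt)
    s=np.linalg.lstsq(np.c_[u,-v],b-a,rcond=None)[0]; p,q=a+u*s[0],b+v*s[1]
    return (p+q)/2,np.linalg.norm(p-q)
def shot(n,name=None):
    im=bot.capture(n)[:,:,::-1].copy()
    if name: cv2.imwrite(f'pics/{name}.png',im)
    return im
def crop(im,x,y,w,h,s): return cv2.resize(im[y:y+h,x:x+w],None,fx=s,fy=s,interpolation=cv2.INTER_CUBIC)
E
python3 - <<'E'
from h import *
t=cv2.imread('pics/top0.png');s=cv2.imread('pics/scene0.png')
# top: carton 360..480 x 190..270 ; 
a=crop(t,360,192,120,80,6.6)[:,:792]
cv2.imwrite('pics/c1.png',a)
b=crop(s,176,256,136,136,4.3); c=crop(t,135,150,110,90,3.4)
c2=crop(s,365,160,75,75,3.4)
W=np.zeros((600,800,3),np.uint8)
W[:b.shape[0],:b.shape[1]]=b; 
r=crop(s,255,210,110,90,1.9);W[:c2.shape[0],590:590+210]=c2[:,:210]
W[260:260+r.shape[0],590:590+209]=r
cv2.imwrite('pics/c2.png',W)
d=np.zeros((600,800,3),np.uint8);x=crop(t,135,150,110,90,3.6);d[:324,:396]=x;y=crop(t,262,192,95,100,4);d[:400,400:780]=y;cv2.imwrite('pics/c3.png',d)
E
```

```text
(no output)
```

View pics/c1.png

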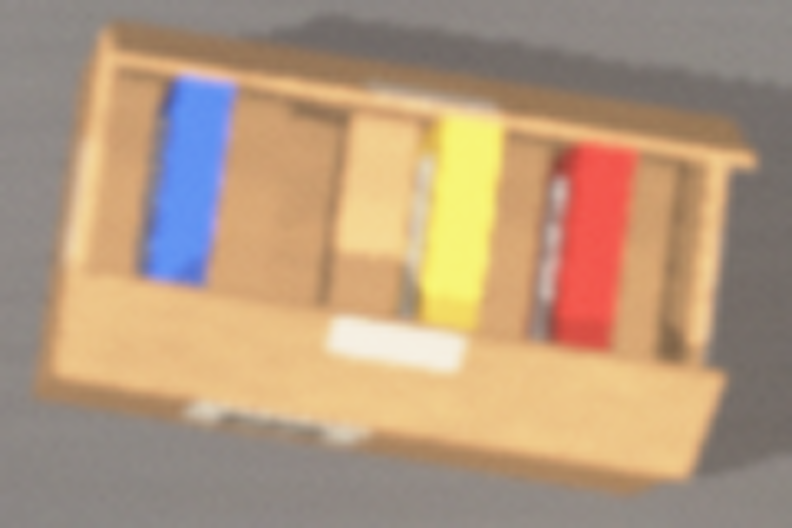

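View pics/c2.png

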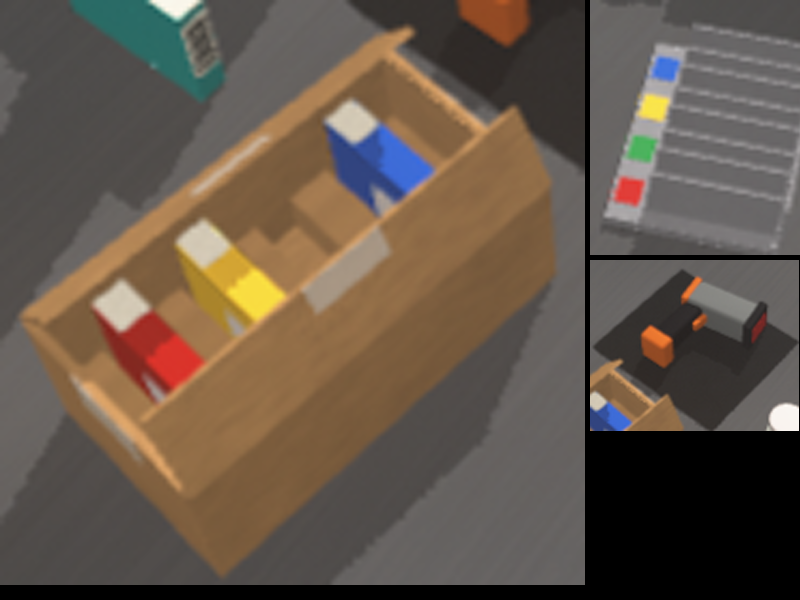

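View pics/c3.png

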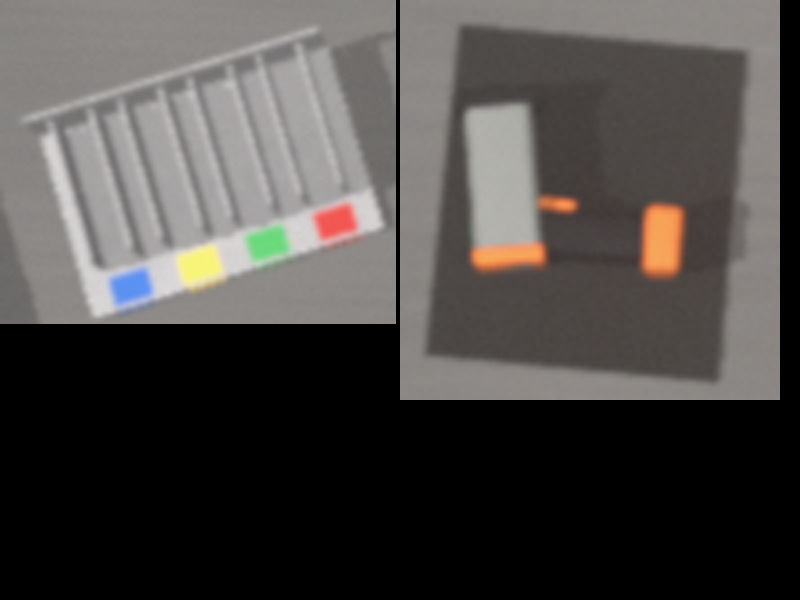

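Two views confirm three kits, blue, yellow and red, in carton slots +81, -27 and -81. All their label ends face the robot. Slot +27 is empty. Next I'll compute poses.

```bash
python3 - <<'E'
from h import *
np.set_printoptions(precision=1,suppress=True)
T=lambda x,y:(360+(x+.5)/6.6-.5,192+(y+.5)/6.6-.5)
S=lambda x,y:(176+(x+.5)/4.3-.5,256+(y+.5)/4.3-.5)
a=pl('scene',S(222,576),0);b=pl('scene',S(553,277),0)
print('carton far bottom corners',a,b,np.linalg.norm(a-b))
d=b-a;yaw=np.arctan2(-d[0],d[1]);print('yaw',yaw)
print('rim far',pl('scene',S(180,495),102),pl('scene',S(553,185),102))
for nm,p in dict(fl1=(60,275),fl2=(727,372)).items(): print(nm,pl('top',T(*p),145)) 
for nm,p in dict(hL=(38,392),hR=(640,492)).items(): print('front hinge?',nm,pl('top',T(*p),102)) 
# kit top long edges at z89
E=dict(blue=((178,78),(236,82),(145,276),(207,283)),yellow=((437,118),(503,122),(422,318),(473,328)),red=((578,145),(637,150),(552,342),(612,348)))
for k,v in E.items():
    P=[pl('top',T(*p),89)[:2] for p in v]
    print(k,P, 'yaws',[np.arctan2(*(P[i]-P[i+2])[::-1]) for i in(0,1)],'w',np.linalg.norm(P[0]-P[1]))
# label fold corners scene z89
L=dict(blue=((325,123),(350,97),(379,113)),yellow=((176,240),(203,219),(233,232)),red=((93,303),(122,280),(152,295)))
for k,v in L.items(): print('label',k,[pl('scene',S(*p),89)[:2] for p in v])
# rack tags
for n in('top','scene'):
    im=cv2.imread(f'pics/{n}0.png');hsv=cv2.cvtColor(im,cv2.COLOR_BGR2HSV)
    box=(140,200,245,240) if n=='top' else (368,172,396,224)
    m=np.zeros(im.shape[:2],bool);m[box[1]:box[3],box[0]:box[2]]=1
    for c,(lo,hi) in dict(b=(100,130),y=(20,33),g=(50,80),r=(174,185)).items():
        q=m&(hsv[...,1]>110)&(hsv[...,0]>=lo)&(hsv[...,0]<=hi)
        if c=='r': q|=m&(hsv[...,1]>110)&(hsv[...,0]<6)
        p=np.argwhere(q).mean(0)[::-1]; globals()[n+c]=p
        print(n,c,p,q.sum(),pl(n,p,12)[:2])
for c in'bygr': print('tri',c,*tri(globals()['scene'+c],globals()['top'+c]))
R=lambda x,y:(135+(x+.5)/3.6-.5,150+(y+.5)/3.6-.5)
print('rack front base corners',pl('top',R(96,317),8),pl('top',R(384,228),8))
print('backstop top',pl('top',R(22,121),60),pl('top',R(318,29),60))
print('cheek ends top z55',[pl('top',R(*p),55)[:2] for p in((98,265),(131,250),(165,243),(200,232),(234,220),(268,210),(302,199),(338,187))])
Q=lambda x,y:(262+(x-400+.5)/4-.5,192+(y+.5)/4-.5)
print('mat',[pl('top',Q(*p),3)[:2] for p in((460,26),(748,52),(719,380),(427,354))])
print('scanner head z53',[pl('top',Q(*p),53)[:2] for p in((464,107),(529,103),(545,262),(474,269))],'butt',pl('top',Q(663,240),53),[pl('top',Q(*p),53)[:2] for p in ((644,206),(684,206),(641,272),(681,275))])
E
```

```text
carton far bottom corners [ 539.8 -456.5    0. ] [ 574.9 -212.3    0. ] 246.6453187653011
yaw -0.14278284226277937
rim far [ 537.1 -458.1  102. ] [ 579.1 -210.9  102. ]
fl1 [ 471.5 -190.5  145. ]
fl2 [ 439.8 -444.9  145. ]
front hinge? hL [ 431.4 -186.3  102. ]
front hinge? hR [ 397.3 -421.2  102. ]
blue [array([ 559.9, -242.1]), array([ 558.8, -265.2]), array([ 480. , -229.3]), array([ 477.7, -253.9])] yaws [np.float64(-0.15847613762352222), np.float64(-0.13921688102817226)] w 23.157904911926853
yellow [array([ 546. , -345.3]), array([ 545. , -371.6]), array([ 465.6, -338.9]), array([ 462.1, -359. ])] yaws [np.float64(-0.07969370049062985), np.float64(-0.15043358422603845)] w 26.317490594814757
red [array([ 536.4, -401.4]), array([ 534.9, -424.9]), array([ 457.2, -390.2]), array([ 455.3, -413.9])] yaws [np.float64(-0.14018380580118428), np.float64(-0.13685800436218543)] w 23.53142707440859
label blue [array([ 443.1, -246.5]), array([ 443. , -224.7]), array([ 463.8, -223.6])]
label yellow [array([ 427.4, -351.1]), array([ 430.2, -332.9]), array([ 449.3, -329.4])]
label red [array([ 4
[... 502 characters left out ...]

tri r [543.2 184.1  14.4] 0.07171813854272167
rack front base corners [466.6 363.2   8. ] [539.9 147.7   8. ]
backstop top [605.7 414.   60. ] [681.3 197.   60. ]
cheek ends top z55 [array([499.3, 352.5]), array([511.1, 328.8]), array([516.9, 303.9]), array([525.7, 278.5]), array([535.3, 253.7]), array([543.4, 228.9]), array([552.3, 204. ]), array([562. , 177.7])]
mat [array([584.7,  52.3]), array([ 570.9, -147.4]), array([ 344.2, -130.7]), array([357.5,  67.8])]
scanner head z53 [array([519.6,  44.9]), array([523.3,   1.6]), array([416.8, -11.8]), array([411.1,  35.1])] butt [433.1 -89.7  53. ] [array([455.6, -76.7]), array([ 456.2, -103.3]), array([411.5, -75.5]), array([ 410.1, -102. ])]
```

```bash
cat >> h.py <<'E'
def to(x,y,z,yaw=None,n=1):
    "tool-frame delta to world target (tool down): turn first (deg about tool z), then shift"
    o=bot.get_obs(); R=Ro.from_euler('xyz',o['tcp_rot'])
    Rt=R if yaw is None else Ro.from_euler('xyz',[np.pi,0,yaw])
    t=(R.inv()*Rt).as_rotvec(degrees=True); d=Rt.inv().apply(np.array([x,y,z])-o['tool_pos'])
    print('turn',t.round(2),'shift',(d/1000).round(4),f'/{n}',(d/1000/n).round(4))
def loc(f,x,y,z=0):
    c,s=np.cos(f[2]),np.sin(f[2]); return f[0]+c*x-s*y,f[1]+s*x+c*y,z
CAR=(489.1,-324.6,-.143); RACK=(573.8,281.0,.337)
KIT=dict(blue=(502.3,-244.9),yellow=(488.1,-351.5),red=(479.0,-405.1))
E
python3 -c "
from h import *
to(489.1,-324.6,200,-.143,10)
for n,p in dict(cover=(125,268),spannerA=(180,292),spannerB=(216,329),jar=(337,167)).items(): print(n,pl('top',p,20))"
```

```text
turn [-0.08  0.   20.9 ] shift [ 0.3431 -0.2385  0.0261] /10 [ 0.0343 -0.0238  0.0026]
cover [380.7445644  452.83018479  20.        ]
spannerA [319.67414606 301.7956407   20.        ]
spannerB [224.04725475 201.22971596  20.        ]
jar [ 672.72007368 -112.93085189   20.        ]
```

>>> servo_tool([
  [[0,0,0],[0,0,7]],
  [[0,0,0],[0,0,7]],
  [[0,0,0],[0,0,6.9]],
  [[0.02,-0.014,0],[0,0,0]],
  [[0.036,-0.025,0.003],[0,0,0]],
  [[0.036,-0.025,0.003],[0,0,0]],
  [[0.036,-0.025,0.003],[0,0,0]],
  [[0.036,-0.025,0.003],[0,0,0]],
  [[0.036,-0.025,0.003],[0,0,0]],
  [[0.036,-0.025,0.003],[0,0,0]],
  [[0.036,-0.025,0.003],[0,0,0]],
  [[0.036,-0.025,0.003],[0,0,0]],
  [[0.025,-0.017,0.002],[0,0,0]],
  [[0.01,-0.007,0],[0,0,0]],
  [[0,0,0],[0,0,0]],
], fingers=0)

```text
time: 1.98
tool_pos: [488.9, -325.3, 200.4]
tcp_rot: [-3.142, 0.001, -0.142]
contact_force: [-0.5, -0.5, 0.6]
grip_width: 0.6
finger_force: 0.0
```

>>> servo_tool([
  [[0,0,0.03],[0,0,0]],
  [[0,0,0.03],[0,0,0]],
  [[0,0,0.017],[0,0,0]],
  [[-0.015,0,0],[0,0,0]],
  [[-0.015,0,0],[0,0,0]],
  [[-0.015,0,0],[0,0,0]],
  [[-0.015,0,-0.001],[0,0,0]],
  [[-0.012,0,-0.002],[0,0,0]],
  [[-0.012,0,-0.001],[0,0,0]],
  [[-0.01,0,0.001],[0,0,0]],
  [[-0.008,0,0.002],[0,0,0]],
  [[-0.004,0,0.003],[0,0,0]],
  [[0,0,0.002],[0,0,0]],
  [[0,0,0],[0,0,0]],
])

```text
time: 3.72
tool_pos: [384.1, -310.3, 119.4]
tcp_rot: [-3.141, 0.0, -0.143]
contact_force: [0.1, 1.2, -0.0]
grip_width: 0.6
finger_force: 0.0
```

>>> servo_tool([
  [[0,0,0.002],[0,0,0]],
  [[0,0,0.002],[0,0,0]],
  [[0,0,0.001],[0,0,0]],
  [[0,0,0],[0,0,0]],
])

```text
time: 4.22
tool_pos: [384.0, -310.3, 114.6]
tcp_rot: [-3.142, 0.0, -0.143]
contact_force: [0.5, 0.0, -0.1]
grip_width: 0.4
finger_force: 0.1
```

```bash
python3 - <<'E'
from h import *
t=shot('top');s=shot('scene')
W=np.zeros((560,800,3),np.uint8);b=crop(s,176,236,136,140,4);a=crop(t,355,192,125,130,3.2)
W[:b.shape[0],:390]=b[:,:390];W[:416,400:800]=a[:,:400];cv2.imwrite('pics/f1.png',W);o=bot.get_obs();print(o['tool_pos'],o['contact_force'])
E
```

```text
[ 384.03456597 -310.34848929  114.71326538] [ 1.04043988 -0.02183402 -0.24531414]
```

View pics/f1.png

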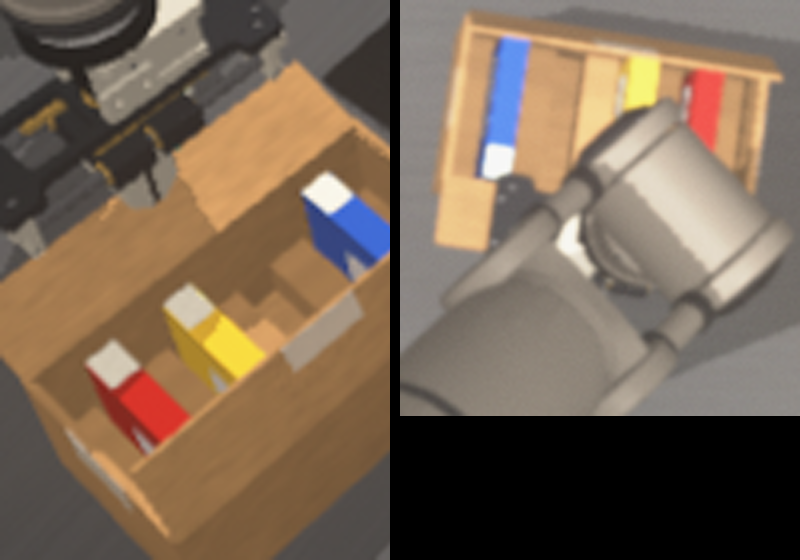

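The front flap is folded out on the robot's side. I'll press it on to its stop.

>>> servo_tool([
  [[-0.002,0,0.001],[0,0,0]],
  [[-0.002,0,0.001],[0,0,0]],
  [[-0.002,0,0.001],[0,0,0]],
  [[0,0,0.001],[0,0,0]],
  [[0,0,0],[0,0,0]],
])

```text
time: 4.95
tool_pos: [381.6, -311.0, 113.8]
tcp_rot: [3.137, -0.009, -0.144]
contact_force: [7.9, 4.7, 17.6]
grip_width: 0.6
finger_force: 9.3
```

>>> servo_tool([
  [[0.002,0,-0.02],[0,0,0]],
  [[0.01,0,-0.05],[0,0,0]],
  [[0.05,0,-0.01],[0,0,0]],
  [[0.05,0,0],[0,0,0]],
  [[0,0,0],[0,0,0]],
])

```text
time: 5.58
tool_pos: [491.0, -325.4, 189.8]
tcp_rot: [-3.142, -0.0, -0.141]
contact_force: [-0.9, -0.4, -0.9]
grip_width: 0.6
finger_force: 0.0
```

```bash
python3 -c "
from h import *
to(*loc(CAR,0,0,122),-.143)"
```

```text
turn [-0.   -0.01  0.12] shift [-0.002  -0.0005  0.0678] /1 [-0.002  -0.0005  0.0678]
```

>>> servo_tool([
  [[-0.001,0,0.034],[0,0,0]],
  [[-0.001,0,0.034],[0,0,0]],
  [[0.015,0,0],[0,0,0]],
  [[0.015,0,0],[0,0,0]],
  [[0.015,0,0],[0,0,0]],
  [[0.015,0,-0.001],[0,0,0]],
  [[0.012,0,-0.002],[0,0,0]],
  [[0.012,0,-0.001],[0,0,0]],
  [[0.01,0,0.001],[0,0,0]],
  [[0.008,0,0.002],[0,0,0]],
  [[0.004,0,0.003],[0,0,0]],
  [[0.001,0,0.003],[0,0,0]],
  [[0.002,0,0.003],[0,0,0]],
  [[0.002,0,0.002],[0,0,0]],
  [[0,0,0.001],[0,0,0]],
  [[0,0,0.001],[0,0,0]],
  [[0,0,0],[0,0,0]],
])

```text
time: 7.7
tool_pos: [595.9, -340.9, 112.6]
tcp_rot: [3.141, 0.001, -0.143]
contact_force: [-7.6, 2.4, 11.4]
grip_width: 0.4
finger_force: 6.6
```

>>> servo_tool([
  [[-0.001,0,-0.02],[0,0,0]],
  [[-0.01,0,-0.05],[0,0,0]],
  [[-0.04,0,0],[0,0,0]],
  [[-0.05,0,0],[0,0,0]],
  [[0,-0.05,0],[0,0,0]],
  [[0,-0.032,0],[0,0,0]],
  [[0,0,0],[0,0,0]],
], fingers=0.37)

```text
time: 8.57
tool_pos: [508.9, -243.6, 181.1]
tcp_rot: [-3.142, -0.001, -0.14]
contact_force: [-0.3, -0.6, 0.1]
grip_width: 34.2
finger_force: 0.0
```

```bash
python3 - <<'E'
from h import *
t=shot('top');s=shot('scene')
W=np.zeros((560,800,3),np.uint8);b=crop(s,176,236,136,140,4);a=crop(t,355,162,125,130,3.2)
W[:b.shape[0],:390]=b[:,:390];W[:416,400:800]=a[:,:400];cv2.imwrite('pics/f2.png',W)
to(*KIT['blue'],130,-.143)
E
```

```text
turn [ 0.04 -0.04  0.04] shift [-0.0065  0.0001  0.0509] /1 [-0.0065  0.0001  0.0509]
```

View pics/f2.png

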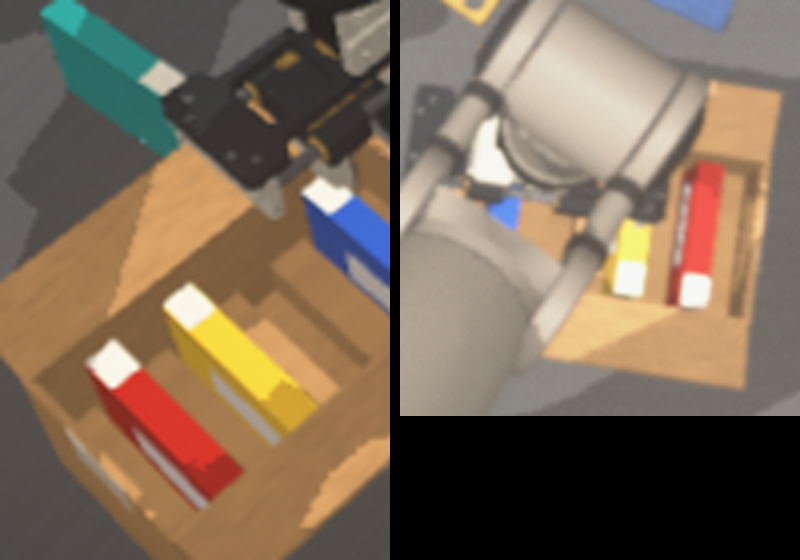

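Both flaps lie back on their stops, and all three kit tops are clear. I'll grasp blue.

>>> servo_tool([
  [[-0.0065,0,0.04],[0,0,0]],
  [[0,0,0.045],[0,0,0]],
  [[0,0,0.03],[0,0,0]],
  [[0,0,0.012],[0,0,0]],
  [[0,0,0],[0,0,0]],
])

```text
time: 9.3
tool_pos: [502.0, -245.2, 53.4]
tcp_rot: [-3.141, 0.001, -0.144]
contact_force: [-0.3, -0.6, 0.1]
grip_width: 34.1
finger_force: 0.0
```

>>> servo_tool([
  [[0,0,0],[0,0,0]],
  [[0,0,0],[0,0,0]],
  [[0,0,0],[0,0,0]],
  [[0,0,0],[0,0,0]],
], fingers=0)

```text
time: 9.8
tool_pos: [502.8, -245.1, 55.0]
tcp_rot: [3.14, -0.002, -0.143]
contact_force: [-0.9, 0.1, 6.0]
grip_width: 21.7
finger_force: 30.0
```

```bash
python3 - <<'E'
from h import *
q=lambda x,y:(355+(x-400)/3.2,162+y/3.2)
P=[pl('top',q(*p),89)[:2] for p in((677,303),(708,306),(697,165),(723,167))];print(P,np.mean(P,0))
E
```

```text
[array([ 422.28086371, -385.58951315]), array([ 420.38126146, -410.76415902]), array([ 536.38196755, -403.15693549]), array([ 535.19288197, -424.50384487])] [ 478.55924367 -406.00361313]
```

```bash
python3 -c "
from h import *
print(loc(RACK,10,81)); to(*loc(RACK,10,81,130),.337,14)
o=bot.get_obs();print((loc(RACK,10,81)-o['tool_pos'])[:2])"
```

```text
(np.float64(556.45426496175), np.float64(360.7503948327708), 0)
turn [  0.11  -0.11 -27.5 ] shift [ 0.2509 -0.554  -0.075 ] /14 [ 0.0179 -0.0396 -0.0054]
[ 53.63573497 605.80200786]
```

>>> servo_tool([
  [[0,0,-0.02],[0,0,0]],
  [[0,0,-0.03],[0,0,0]],
  [[0,0,-0.05],[0,0,0]],
  [[0,0,-0.05],[0,0,0]],
  [[0,0,0],[0,0,0]],
])

```text
time: 10.42
tool_pos: [503.8, -245.5, 207.9]
tcp_rot: [3.138, -0.008, -0.143]
contact_force: [0.5, -0.3, -2.1]
grip_width: 21.8
finger_force: 30.0
```

>>> servo_tool([
  [[-0.001,-0.02,0],[0,0,0]],
  [[-0.0025,-0.044,0],[0,0,0]],
  [[-0.0025,-0.048,0],[0,0,0]],
  [[-0.0025,-0.048,0],[0,0,0]],
  [[-0.0025,-0.048,0],[0,0,0]],
  [[-0.0025,-0.048,0],[0,0,0]],
  [[-0.0025,-0.048,0],[0,0,0]],
  [[-0.0025,-0.048,0],[0,0,0]],
  [[-0.0025,-0.048,0],[0,0,0]],
  [[-0.0025,-0.048,0],[0,0,0]],
  [[-0.0025,-0.048,0],[0,0,0]],
  [[-0.0025,-0.048,0],[0,0,0]],
  [[-0.0025,-0.048,0],[0,0,0]],
  [[-0.0025,-0.039,0],[0,0,0]],
  [[-0.0025,-0.024,0],[0,0,0]],
  [[0,0,0],[0,0,-6.5]],
  [[0,0,0],[0,0,-8]],
  [[0,0,0],[0,0,-8]],
  [[0,0,0],[0,0,-5]],
  [[0,0,0],[0,0,0]],
])

```text
time: 12.92
tool_pos: [558.2, 409.3, 201.4]
tcp_rot: [3.141, 0.004, 0.337]
contact_force: [-0.4, -0.4, -1.9]
grip_width: 21.7
finger_force: 30.0
```

```bash
python3 -c "
from h import *
to(*loc(RACK,10,81,134),.337,2)"
```

```text
turn [ 0.03  0.24 -0.01] shift [-0.0177  0.0453  0.0674] /2 [-0.0088  0.0226  0.0337]
```

>>> servo_tool([
  [[-0.009,0.0225,0],[0,0,0]],
  [[-0.0087,0.0228,0.02],[0,0,0]],
  [[0,0,0.032],[0,0,0]],
  [[0,0,0.015],[0,0,0]],
  [[0,0,0],[0,0,0]],
])

```text
time: 13.55
tool_pos: [557.0, 360.4, 135.0]
tcp_rot: [3.141, 0.003, 0.337]
contact_force: [0.3, -0.1, -1.6]
grip_width: 21.6
finger_force: 30.0
```

```bash
python3 - <<'E'
from h import *
t=shot('top');s=shot('scene')
W=np.zeros((560,800,3),np.uint8);b=crop(s,345,120,100,130,4);a=crop(t,135,130,125,130,3.2)
W[:520,:400]=b;W[:416,400:800]=a[:,:400];cv2.imwrite('pics/r1.png',W)
to(*loc(RACK,10,81,61),.337)
# predicted kit bottom/top corners if as believed
o=bot.get_obs();z=o['tool_pos'][2]-51
E
```

```text
turn [-0.01 -0.07  0.  ] shift [-0.0019 -0.0004  0.0764] /1 [-0.0019 -0.0004  0.0764]
```

View pics/r1.png

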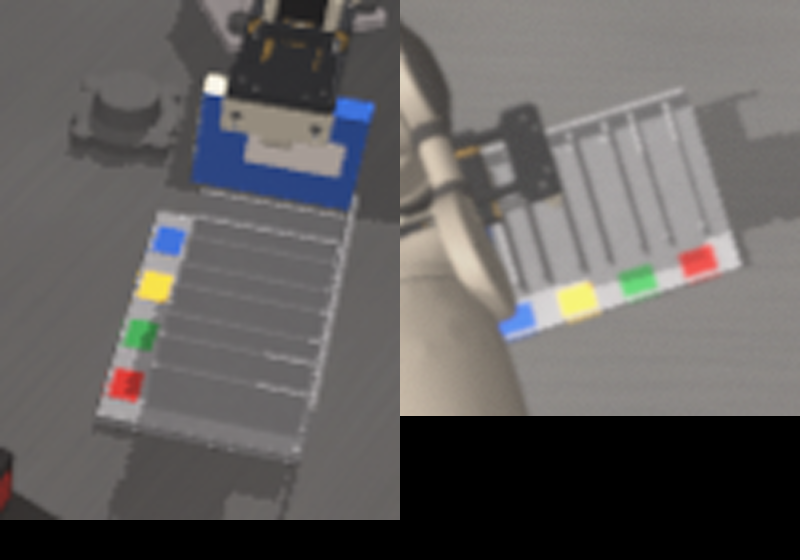

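```bash
python3 - <<'E'
from h import *
def inv(P): d=np.array(P[:2])-RACK[:2]; c,s=np.cos(RACK[2]),np.sin(RACK[2]); return (c*d[0]+s*d[1]).round(1),(-s*d[0]+c*d[1]).round(1)
q=lambda x,y:(345+(x+.5)/4-.5,120+(y+.5)/4-.5)
for p in((192,183),(350,210)): print('bottom',inv(pl('scene',q(*p),84)))
for p in((204,96),(226,96),(372,103)): print('top',inv(pl('scene',q(*p),169)))
# rack features in scene: front base corners & cheek front tops, backstop
print('base front near corner', inv(pl('scene',q(98,415),10)), inv(pl('scene',q(158,212),10)))
for p in((190,217),(182,240),(178,262),(170,285),(166,308),(158,335),(155,357)): print('cheek front top',inv(pl('scene',q(*p),55)))
print('stop top',inv(pl('scene',q(300,455),60)),inv(pl('scene',q(357,200),60)))
E
```

```text
bottom (np.float64(-47.4), np.float64(72.5))
bottom (np.float64(72.0), np.float64(73.9))
top (np.float64(-47.4), np.float64(69.8))
top (np.float64(-32.0), np.float64(74.0))
top (np.float64(70.3), np.float64(93.8))
base front near corner (np.float64(-74.4), np.float64(-112.4)) (np.float64(-75.3), np.float64(116.0))
cheek front top (np.float64(-44.7), np.float64(66.8))
cheek front top (np.float64(-45.8), np.float64(39.6))
cheek front top (np.float64(-44.1), np.float64(14.9))
cheek front top (np.float64(-45.2), np.float64(-11.0))
cheek front top (np.float64(-43.3), np.float64(-35.6))
cheek front top (np.float64(-43.6), np.float64(-64.4))
cheek front top (np.float64(-41.3), np.float64(-86.7))
stop top (np.float64(72.4), np.float64(-155.3)) (np.float64(76.1), np.float64(114.6))
```

The kit hangs within about 1 mm of the blue slot, so I'll lower it.

>>> servo_tool([
  [[-0.0019,0.0005,0.02],[0,0,0]],
  [[0,0,0.025],[0,0,0]],
  [[0,0,0.015],[0,0,0]],
  [[0,0,0.008],[0,0,0]],
  [[0,0,0.003],[0,0,0]],
  [[0,0,0],[0,0,0]],
])

```text
time: 14.4
tool_pos: [556.6, 359.7, 66.1]
tcp_rot: [-3.141, -0.001, 0.337]
contact_force: [-1.2, 2.4, -2.9]
grip_width: 21.6
finger_force: 30.0
```

>>> servo_tool([
  [[0,0,0.002],[0,0,0]],
  [[0,0,0.002],[0,0,0]],
  [[0,0,0.001],[0,0,0]],
  [[0,0,0],[0,0,0]],
])

```text
time: 14.9
tool_pos: [556.5, 359.6, 61.1]
tcp_rot: [-3.141, -0.001, 0.337]
contact_force: [-2.0, 4.2, 1.4]
grip_width: 21.9
finger_force: 30.0
```

>>> servo_tool([
  [[0,0,0.0005],[0,0,0]],
  [[0,0,0],[0,0,0]],
  [[0,0,0],[0,0,0]],
], fingers=0.36)

```text
time: 15.28
tool_pos: [556.6, 358.8, 60.0]
tcp_rot: [3.141, 0.0, 0.337]
contact_force: [-0.1, 0.3, -0.5]
grip_width: 33.3
finger_force: 0.0
```

>>> servo_tool([
  [[0,0,-0.02],[0,0,0]],
  [[0,0,-0.05],[0,0,0]],
  [[0,0,-0.05],[0,0,0]],
  [[0,0,-0.02],[0,0,0]],
  [[0,0,0],[0,0,6.5]],
  [[0,0,0],[0,0,8]],
  [[0,0,0],[0,0,8]],
  [[0,0,0],[0,0,5]],
  [[0.001,0.03,0],[0,0,0]],
  [[0.002,0.05,0],[0,0,0]],
  [[0.002,0.05,0],[0,0,0]],
  [[0.002,0.05,0],[0,0,0]],
  [[0.002,0.05,0],[0,0,0]],
  [[0.002,0.05,0],[0,0,0]],
  [[0.002,0.05,0],[0,0,0]],
  [[0.002,0.05,0],[0,0,0]],
  [[0.002,0.05,0],[0,0,0]],
  [[0.002,0.05,0],[0,0,0]],
  [[0.002,0.05,0],[0,0,0]],
  [[0,0,0],[0,0,0]],
])

```text
time: 17.77
tool_pos: [501.1, -171.7, 200.1]
tcp_rot: [3.141, -0.0, -0.148]
contact_force: [0.1, -0.6, -0.7]
grip_width: 33.1
finger_force: 0.0
```

```bash
python3 -c "
from h import *
shot('top','t2');shot('scene','s2')
to(*KIT['yellow'],130,-.143,5)"
```

```text
turn [-0.01  0.02 -0.09] shift [0.0129 0.1829 0.0701] /5 [0.0026 0.0366 0.014 ]
```

>>> servo_tool([
  [[0.003,0.045,0],[0,0,0]],
  [[0.003,0.05,0],[0,0,0]],
  [[0.003,0.05,0],[0,0,0]],
  [[0.004,0.038,0],[0,0,0]],
  [[0,0,0.05],[0,0,0]],
  [[0,0,0],[0,0,0]],
])

```text
time: 18.62
tool_pos: [487.1, -348.6, 146.8]
tcp_rot: [-3.136, 0.007, -0.142]
contact_force: [0.4, -0.3, -0.7]
grip_width: 33.0
finger_force: 0.0
```

```bash
python3 -c "
from h import *
t=cv2.imread('pics/t2.png');s=cv2.imread('pics/s2.png')
W=np.zeros((560,800,3),np.uint8);b=crop(s,345,120,100,130,4);a=crop(t,135,130,125,130,3.2)
W[:520,:400]=b;W[:416,400:800]=a[:,:400];cv2.imwrite('pics/r2.png',W)
to(*KIT['yellow'],54,-.143,5)"
```

```text
turn [-0.29  0.41  0.06] shift [0.0014 0.0028 0.0928] /5 [0.0003 0.0006 0.0186]
```

View pics/r2.png

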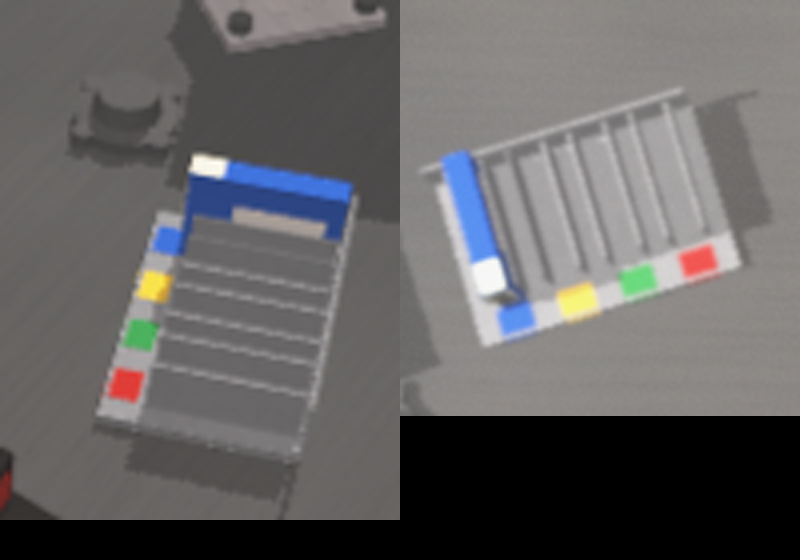

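Blue stands in its slot with the label fold at the front (top crop 488,278). Now yellow.

>>> servo_tool([
  [[0.001,0.0028,0.03],[0,0,0]],
  [[0,0,0.04],[0,0,0]],
  [[0,0,0.02],[0,0,0]],
  [[0,0,0.002],[0,0,0]],
  [[0,0,0],[0,0,0]],
])

```text
time: 19.25
tool_pos: [490.3, -354.2, 60.1]
tcp_rot: [3.14, -0.002, -0.142]
contact_force: [0.4, 0.3, -0.5]
grip_width: 33.1
finger_force: 0.0
```

>>> servo_tool([
  [[0,0,0],[0,0,0]],
  [[0,0,0],[0,0,0]],
  [[0,0,0],[0,0,0]],
  [[0,0,0],[0,0,0]],
], fingers=0)

```text
time: 19.75
tool_pos: [489.8, -353.5, 59.2]
tcp_rot: [-3.141, -0.001, -0.143]
contact_force: [1.4, 6.1, 5.4]
grip_width: 22.3
finger_force: 29.9
```

>>> servo_tool([
  [[0,0,-0.02],[0,0,0]],
  [[0,0,-0.03],[0,0,0]],
  [[0,0,-0.05],[0,0,0]],
  [[0,0,-0.05],[0,0,0]],
  [[0,0,0],[0,0,0]],
])

```text
time: 20.38
tool_pos: [490.5, -356.0, 212.9]
tcp_rot: [3.136, -0.007, -0.143]
contact_force: [1.0, 0.3, -3.2]
grip_width: 21.8
finger_force: 30.0
```

```bash
python3 -c "
from h import *
o=bot.get_obs();p=loc(RACK,10,28);d=p-o['tool_pos'];print(p,Ro.from_euler('xyz',o['tcp_rot']).inv().apply([d[0],d[1],0]))"
```

```text
(np.float64(573.9791035416292), np.float64(310.73159803847375), 0) [ -12.39799686 -671.77344231   -3.94447452]
```

>>> servo_tool([
  [[-0.0007,-0.03,0],[0,0,0]],
  [[-0.0007,-0.046,0],[0,0,0]],
  [[-0.0007,-0.046,0],[0,0,0]],
  [[-0.0007,-0.046,0],[0,0,0]],
  [[-0.0007,-0.046,0],[0,0,0]],
  [[-0.0007,-0.046,0],[0,0,0]],
  [[-0.0007,-0.046,0],[0,0,0]],
  [[-0.0007,-0.046,0],[0,0,0]],
  [[-0.0007,-0.046,0],[0,0,0]],
  [[-0.0007,-0.046,0],[0,0,0]],
  [[-0.0007,-0.046,0],[0,0,0]],
  [[-0.0007,-0.046,0],[0,0,0]],
  [[-0.0007,-0.046,0],[0,0,0]],
  [[-0.0007,-0.046,0],[0,0,0]],
  [[-0.0007,-0.03,0],[0,0,0]],
  [[0,-0.014,0],[0,0,-6.5]],
  [[0,0,0],[0,0,-8]],
  [[0,0,0],[0,0,-8]],
  [[0,0,0],[0,0,-5]],
  [[0,0,0],[0,0,0]],
])

```text
time: 22.88
tool_pos: [573.9, 311.9, 206.5]
tcp_rot: [3.141, 0.003, 0.336]
contact_force: [0.0, 0.1, -2.2]
grip_width: 21.8
finger_force: 30.0
```

```bash
python3 -c "
from h import *
to(*loc(RACK,11.5,28,145),.337,2)"
```

```text
turn [ 0.03  0.16 -0.06] shift [0.0011 0.0012 0.0615] /2 [0.0006 0.0006 0.0307]
```

>>> servo_tool([
  [[0.001,0.0012,0.02],[0,0,0]],
  [[0,0,0.03],[0,0,0]],
  [[0,0,0.011],[0,0,0]],
  [[0,0,0],[0,0,0]],
])

```text
time: 23.38
tool_pos: [575.4, 311.3, 146.3]
tcp_rot: [3.141, 0.002, 0.336]
contact_force: [0.6, 0.2, -2.3]
grip_width: 21.8
finger_force: 30.0
```

```bash
python3 -c "
from h import *
to(*loc(RACK,11.5,28,66),.337,2)"
```

```text
turn [ 0.01  0.12 -0.05] shift [-0.      0.0001  0.0803] /2 [-0.      0.      0.0401]
```

>>> servo_tool([
  [[0,0,0.02],[0,0,0]],
  [[0,0,0.025],[0,0,0]],
  [[0,0,0.02],[0,0,0]],
  [[0,0,0.008],[0,0,0]],
  [[0,0,0.003],[0,0,0]],
  [[0,0,0.002],[0,0,0]],
  [[0,0,0],[0,0,0]],
])

```text
time: 24.25
tool_pos: [576.1, 311.7, 69.9]
tcp_rot: [3.142, -0.001, 0.337]
contact_force: [0.6, -0.0, -2.4]
grip_width: 21.7
finger_force: 30.0
```

>>> servo_tool([
  [[0,0,0.002],[0,0,0]],
  [[0,0,0.002],[0,0,0]],
  [[0,0,0.001],[0,0,0]],
  [[0,0,0],[0,0,0]],
])

```text
time: 24.75
tool_pos: [576.0, 311.7, 65.3]
tcp_rot: [3.141, -0.001, 0.337]
contact_force: [-2.4, -0.3, 4.8]
grip_width: 22.0
finger_force: 30.0
```

Seated. I'll release it and return for red.

>>> servo_tool([
  [[0,0,0],[0,0,0]],
  [[0,0,0],[0,0,0]],
  [[0,0,0],[0,0,0]],
], fingers=0.36)

```text
time: 25.12
tool_pos: [575.8, 311.5, 64.0]
tcp_rot: [3.141, 0.0, 0.337]
contact_force: [0.1, -0.4, -0.0]
grip_width: 32.7
finger_force: 0.0
```

>>> servo_tool([
  [[0,0,-0.02],[0,0,0]],
  [[0,0,-0.05],[0,0,0]],
  [[0,0,-0.05],[0,0,0]],
  [[0,0,-0.02],[0,0,0]],
  [[0,0,0],[0,0,6.5]],
  [[0,0,0],[0,0,8]],
  [[0,0,0],[0,0,8]],
  [[0,0,0],[0,0,5]],
  [[0,0.03,0],[0,0,0]],
  [[0.001,0.05,0],[0,0,0]],
  [[0.001,0.05,0],[0,0,0]],
  [[0.001,0.05,0],[0,0,0]],
  [[0.001,0.05,0],[0,0,0]],
  [[0.001,0.05,0],[0,0,0]],
  [[0.001,0.05,0],[0,0,0]],
  [[0.001,0.05,0],[0,0,0]],
  [[0.001,0.05,0],[0,0,0]],
  [[0.001,0.05,0],[0,0,0]],
  [[0.001,0.05,0],[0,0,0]],
  [[0,0.05,0],[0,0,0]],
])

```text
time: 27.62
tool_pos: [502.7, -265.6, 204.3]
tcp_rot: [3.141, -0.0, -0.143]
contact_force: [0.3, 0.4, 0.8]
grip_width: 33.0
finger_force: 0.0
```

>>> servo_tool([
  [[0,0.03,0],[0,0,0]],
  [[0,0,0],[0,0,0]],
  [[0,0,0],[0,0,0]],
])

```text
time: 28.0
tool_pos: [498.8, -292.9, 204.0]
tcp_rot: [-3.141, 0.0, -0.143]
contact_force: [0.5, 0.9, 0.2]
grip_width: 32.9
finger_force: 0.0
```

```bash
python3 -c "
from h import *
shot('top','t3');shot('scene','s3')
to(*KIT['red'],130,-.143,5)"
```

```text
turn [-0.01  0.    0.07] shift [-0.0038  0.1143  0.0743] /5 [-0.0008  0.0229  0.0149]
```

>>> servo_tool([
  [[-0.001,0.035,0],[0,0,0]],
  [[-0.002,0.045,0],[0,0,0]],
  [[-0.001,0.034,0.02],[0,0,0]],
  [[0,0,0.05],[0,0,0]],
  [[0,0,0],[0,0,0]],
  [[0,0,0],[0,0,0]],
])

```text
time: 28.85
tool_pos: [479.7, -405.6, 136.0]
tcp_rot: [3.14, -0.002, -0.142]
contact_force: [-0.4, -0.2, 1.9]
grip_width: 33.0
finger_force: 0.0
```

```bash
python3 -c "
from h import *
to(*KIT['red'],57,-.143,5)"
```

```text
turn [ 0.07 -0.1   0.08] shift [-0.0007 -0.0004  0.079 ] /5 [-0.0001 -0.0001  0.0158]
```

>>> servo_tool([
  [[-0.0007,-0.0004,0.03],[0,0,0]],
  [[0,0,0.03],[0,0,0]],
  [[0,0,0.017],[0,0,0]],
  [[0,0,0.002],[0,0,0]],
  [[0,0,0],[0,0,0]],
])

```text
time: 29.48
tool_pos: [478.7, -406.0, 56.7]
tcp_rot: [3.14, -0.002, -0.143]
contact_force: [0.2, 0.4, 0.0]
grip_width: 33.1
finger_force: 0.0
```

>>> servo_tool([
  [[0,0,0],[0,0,0]],
  [[0,0,0],[0,0,0]],
  [[0,0,0],[0,0,0]],
  [[0,0,0],[0,0,0]],
], fingers=0)

```text
time: 29.98
tool_pos: [478.4, -405.7, 56.3]
tcp_rot: [3.14, -0.001, -0.143]
contact_force: [0.3, 1.2, 6.1]
grip_width: 22.0
finger_force: 30.0
```

>>> servo_tool([
  [[0,0,-0.02],[0,0,0]],
  [[0,0,-0.03],[0,0,0]],
  [[0,0,-0.05],[0,0,0]],
  [[0,0,-0.05],[0,0,0]],
  [[0,0,0],[0,0,0]],
])

```text
time: 30.6
tool_pos: [479.3, -406.9, 209.5]
tcp_rot: [3.136, -0.006, -0.143]
contact_force: [-0.5, -0.5, -2.8]
grip_width: 21.8
finger_force: 30.0
```

```bash
python3 -c "
from h import *
o=bot.get_obs();p=loc(RACK,10.5,-80);d=p-o['tool_pos'];print(p,Ro.from_euler('xyz',o['tcp_rot']).inv().apply([d[0],d[1],0]))"
```

```text
(np.float64(610.161970806235), np.float64(208.97183134990513), 0) [  41.84239295 -628.1878385    -3.12805212]
```

>>> servo_tool([
  [[0.0028,-0.03,0],[0,0,0]],
  [[0.0028,-0.046,0],[0,0,0]],
  [[0.0028,-0.046,0],[0,0,0]],
  [[0.0028,-0.046,0],[0,0,0]],
  [[0.0028,-0.046,0],[0,0,0]],
  [[0.0028,-0.046,0],[0,0,0]],
  [[0.0028,-0.046,0],[0,0,0]],
  [[0.0028,-0.046,0],[0,0,0]],
  [[0.0028,-0.046,0],[0,0,0]],
  [[0.0028,-0.046,0],[0,0,0]],
  [[0.0028,-0.046,0],[0,0,0]],
  [[0.0028,-0.046,0],[0,0,0]],
  [[0.0028,-0.046,0],[0,0,0]],
  [[0.0028,-0.03,0],[0,0,0]],
  [[0.0028,-0.016,0],[0,0,-6.5]],
  [[0,0,0],[0,0,-8]],
  [[0,0,0],[0,0,-8]],
  [[0,0,0],[0,0,-5]],
  [[0,0,0],[0,0,0]],
])

```text
time: 32.98
tool_pos: [608.1, 210.0, 203.0]
tcp_rot: [-3.141, 0.004, 0.336]
contact_force: [-0.3, 0.5, -3.4]
grip_width: 22.0
finger_force: 30.0
```

```bash
python3 -c "
from h import *
to(*loc(RACK,10.5,-80,142),.337,2)"
```

```text
turn [-0.02  0.22 -0.05] shift [0.0016 0.0017 0.061 ] /2 [0.0008 0.0008 0.0305]
```

>>> servo_tool([
  [[0.0016,0.0017,0.02],[0,0,0]],
  [[0,0,0.03],[0,0,0]],
  [[0,0,0.011],[0,0,0]],
  [[0,0,0],[0,0,0]],
])

```text
time: 33.48
tool_pos: [610.5, 209.0, 143.1]
tcp_rot: [-3.141, 0.002, 0.336]
contact_force: [1.3, 0.4, -2.5]
grip_width: 21.9
finger_force: 30.0
```

```bash
python3 -c "
from h import *
to(*loc(RACK,10.5,-80,63),.337,2)"
```

```text
turn [-0.01  0.14 -0.05] shift [-0.0004 -0.0001  0.0801] /2 [-0.0002 -0.0001  0.0401]
```

>>> servo_tool([
  [[-0.0004,0,0.02],[0,0,0]],
  [[0,0,0.025],[0,0,0]],
  [[0,0,0.02],[0,0,0]],
  [[0,0,0.008],[0,0,0]],
  [[0,0,0.003],[0,0,0]],
  [[0,0,0.002],[0,0,0]],
  [[0,0,0.001],[0,0,0]],
  [[0,0,0.001],[0,0,0]],
  [[0,0,0],[0,0,0]],
])

```text
time: 34.6
tool_pos: [611.7, 209.2, 72.4]
tcp_rot: [3.14, -0.006, 0.337]
contact_force: [-16.7, -5.2, 34.9]
grip_width: 21.9
finger_force: 30.0
```

>>> servo_tool([
  [[0,0,-0.012],[0,0,0]],
  [[0,0,-0.02],[0,0,0]],
  [[0,0,-0.04],[0,0,0]],
  [[0,0,0],[0,0,0]],
  [[0,0,0],[0,0,0]],
])

```text
time: 35.22
tool_pos: [610.4, 209.0, 135.6]
tcp_rot: [3.142, 0.001, 0.337]
contact_force: [-0.6, 0.2, -3.7]
grip_width: 21.7
finger_force: 30.0
```

```bash
python3 - <<'E'
from h import *
t=shot('top','t4');s=shot('scene','s4')
W=np.zeros((560,800,3),np.uint8);b=crop(s,345,110,100,130,4);a=crop(t,135,130,125,130,3.2)
W[:520,:400]=b;W[:416,400:800]=a[:,:400];cv2.imwrite('pics/r4.png',W)
print(bot.get_obs()['tool_pos'])
E
```

```text
[609.86587938 208.80183861 134.50474242]
```

View pics/r4.png

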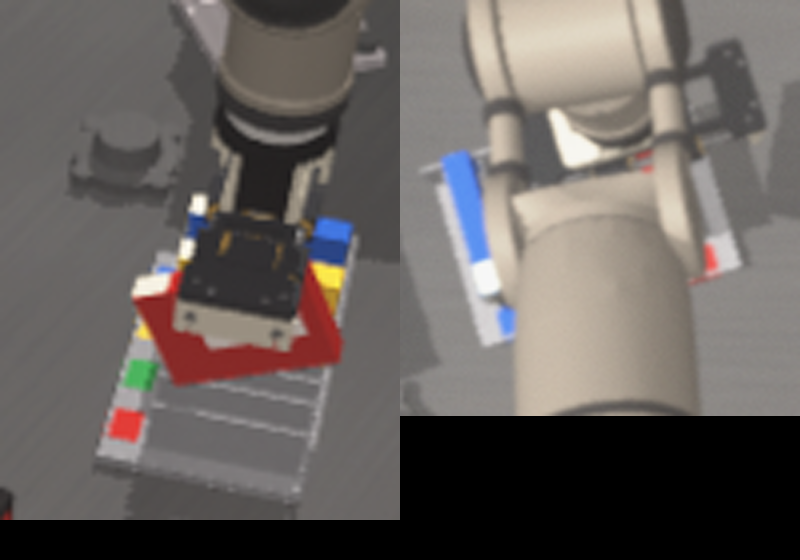

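Red has pitched in the grip, front end down, because its rear corner caught the back stop. I'll measure the tilt and see where blue and yellow ended up.

```bash
python3 - <<'E'
from h import *
c,s_=np.cos(RACK[2]),np.sin(RACK[2])
def inv(P): d=np.array(P[:2])-RACK[:2]; return np.array([c*d[0]+s_*d[1],-s_*d[0]+c*d[1],P[2]]).round(1)
def pv(n,p,yl):
    o,d=ray(n,p); nrm=np.array([-s_,c,0]); k=(yl-nrm[:2]@(o[:2]-np.array(RACK[:2])))/(nrm@d); return inv(o+k*d)
q=lambda x,y:(345+(x+.5)/4-.5,110+(y+.5)/4-.5)
for nm,p in dict(FB=(178,384),RB=(340,360),FT=(136,298)).items(): print(nm,pv('scene',q(*p),-90))
o=bot.get_obs();print('tcp',inv(o['tool_pos']))
t=cv2.imread('pics/t3.png');s=cv2.imread('pics/s3.png')
W=np.zeros((520,800,3),np.uint8);W[:,:400]=crop(s,345,110,100,130,4);W[:520,400:]=crop(t,135,130,100,130,4);cv2.imwrite('pics/r3.png',W)
E
```

```text
FB [-26.1 -90.   76.1]
RB [ 79.  -90.  128.8]
FT [-62.7 -90.  150.1]
tcp [ 10.2 -80.1 134.5]
```

View pics/r3.png

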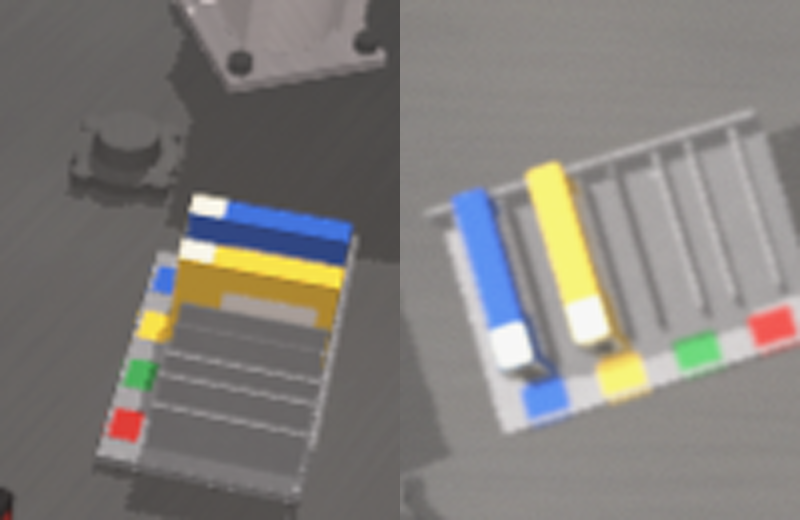

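Tilt is 26.5° and the kit has also slipped 18 mm up in the grip. I'll level it by tilting the tool, stand it on free bench in front of the rack, then regrasp.

>>> servo_tool([
  [[0,0,-0.03],[0,0,0]],
  [[0,0,-0.03],[0,0,0]],
  [[-0.03,-0.01,0],[0,0,0]],
  [[-0.045,-0.013,0],[0,0,0]],
  [[-0.045,-0.013,0],[0,0,0]],
  [[-0.04,-0.012,0],[0,0,0]],
  [[-0.013,-0.003,0],[0,0,0]],
  [[0,0,0],[0,-7,0]],
  [[0,0,0],[0,-7,0]],
  [[0,0,0],[0,-7,0]],
  [[0,0,0],[0,-5.5,0]],
  [[0,0,0],[0,0,0]],
  [[0,0,0],[0,0,0]],
])

```text
time: 36.95
tool_pos: [430.7, 199.9, 195.7]
tcp_rot: [3.142, 0.461, 0.337]
contact_force: [0.2, -0.3, -2.9]
grip_width: 22.0
finger_force: 30.0
```

```bash
cat >> h.py <<'E'
def comps(im,hue,box,smin=90,vmin=60):
    hsv=cv2.cvtColor(im,cv2.COLOR_BGR2HSV); m=np.zeros(im.shape[:2],np.uint8); x0,y0,x1,y1=box
    H=hsv[y0:y1,x0:x1]; m[y0:y1,x0:x1]=((((H[...,0].astype(int)-hue[0])%180)<=(hue[1]-hue[0])%180)&(H[...,1]>smin)&(H[...,2]>vmin))
    return m
E
python3 - <<'E'
from h import *
s=shot('scene','s5');t=shot('top','t5')
W=np.zeros((520,800,3),np.uint8);p=proj('scene',(430,200,80));print(p)
x,y=int(p[0])-50,int(p[1])-70
W[:,:400]=crop(s,x,y,100,130,4);p=proj('top',(430,200,80));X,Y=int(p[0])-50,int(p[1])-65
W[:,400:]=crop(t,X,Y,100,130,4);cv2.imwrite('pics/r5.png',W);print(x,y,X,Y)
E
```

```text
[347.7424542  181.44086701]
297 111 166 184
```

View pics/r5.png

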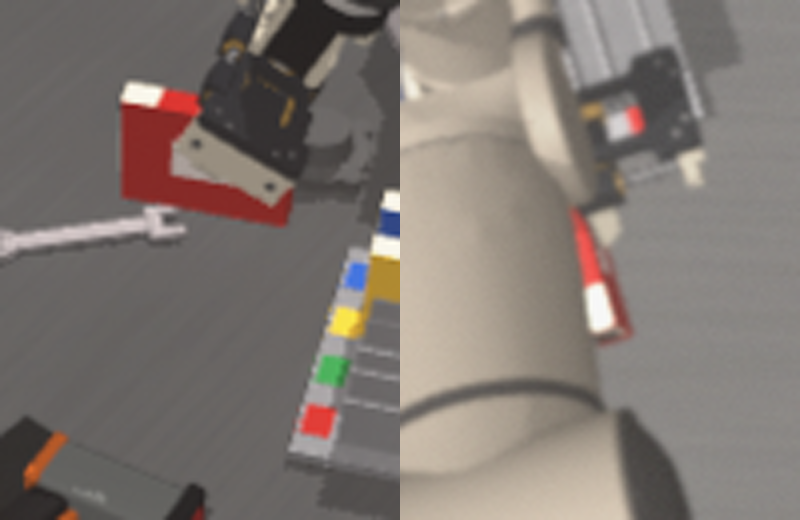

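The kit now hangs level, with its bottom edge from (121,197) to (288,226) in the crop. I'll measure its height.

```bash
python3 - <<'E'
from h import *
c,s_=np.cos(RACK[2]),np.sin(RACK[2]);nrm=np.array([-s_,c,0]);u=np.array([c,s_])
tp=bot.get_obs()['tool_pos'];yl=nrm@tp-11
q=lambda x,y:(297+(x+.5)/4-.5,111+(y+.5)/4-.5)
for nm,p in dict(FB=(121,197),RB=(289,226),FT=(122,104)).items():
    o,d=ray('scene',q(*p)); P=o+d*(yl-nrm@o)/(nrm@d); print(nm,'along',(u@(P-tp)[:2]).round(1),'z rel tip',(P-tp)[2].round(1))
E
```

```text
FB along -61.4 z rel tip -38.2
RB along 60.6 z rel tip -36.8
FT along -60.4 z rel tip 43.6
```

>>> servo_tool([
  [[0.0133,0,0.0269],[0,0,0]],
  [[0.0222,0,0.0448],[0,0,0]],
  [[0.02,0,0.0403],[0,0,0]],
  [[0.0089,0,0.0179],[0,0,0]],
  [[0.0022,0,0.0045],[0,0,0]],
  [[0,0,0],[0,0,0]],
])

```text
time: 37.8
tool_pos: [430.6, 199.9, 47.0]
tcp_rot: [3.141, 0.461, 0.337]
contact_force: [-0.4, -0.2, -2.9]
grip_width: 21.7
finger_force: 30.0
```

>>> servo_tool([
  [[0.0009,0,0.0018],[0,0,0]],
  [[0.0009,0,0.0018],[0,0,0]],
  [[0,0,0],[0,0,0]],
])

```text
time: 38.17
tool_pos: [430.3, 199.8, 42.4]
tcp_rot: [3.142, 0.462, 0.337]
contact_force: [-0.1, -0.3, -2.9]
grip_width: 22.0
finger_force: 30.0
```

>>> servo_tool([
  [[0.0009,0,0.0018],[0,0,0]],
  [[0.0009,0,0.0018],[0,0,0]],
  [[0.0004,0,0.0009],[0,0,0]],
  [[0,0,0],[0,0,0]],
])

```text
time: 38.67
tool_pos: [430.4, 199.9, 39.9]
tcp_rot: [3.141, 0.462, 0.337]
contact_force: [-0.8, -1.2, 18.4]
grip_width: 22.0
finger_force: 30.0
```

>>> servo_tool([
  [[-0.0006,0,-0.0013],[0,0,0]],
  [[0,0,0],[0,0,0]],
  [[0,0,0],[0,0,0]],
  [[0,0,0],[0,0,0]],
], fingers=0.42)

```text
time: 39.17
tool_pos: [430.1, 199.8, 38.3]
tcp_rot: [3.142, 0.463, 0.337]
contact_force: [0.0, -1.2, -0.2]
grip_width: 38.7
finger_force: 0.0
```

>>> servo_tool([
  [[-0.009,0,-0.018],[0,0,0]],
  [[-0.022,0,-0.045],[0,0,0]],
  [[-0.022,0,-0.045],[0,0,0]],
  [[0,0,0],[0,7,0]],
  [[0,0,0],[0,7,0]],
  [[0,0,0],[0,7,0]],
  [[0,0,0],[0,5.5,0]],
  [[0,0,0],[0,0,0]],
])

```text
time: 40.17
tool_pos: [429.7, 199.8, 159.3]
tcp_rot: [3.142, 0.001, 0.337]
contact_force: [0.3, 0.4, 0.6]
grip_width: 38.6
finger_force: 0.0
```

```bash
python3 - <<'E'
from h import *
s=shot('scene','s6');t=shot('top','t6')
W=np.zeros((520,800,3),np.uint8);W[:,:400]=crop(s,297,111,100,130,4);W[:,400:]=crop(t,166,184,100,130,4);cv2.imwrite('pics/r6.png',W)
print(bot.get_obs()['tcp_rot'],bot.get_obs()['tool_pos'])
E
```

```text
[3.14146885e+00 1.11168759e-03 3.36898723e-01] [431.2016461  200.11091248 159.08891221]
```

View pics/r6.png

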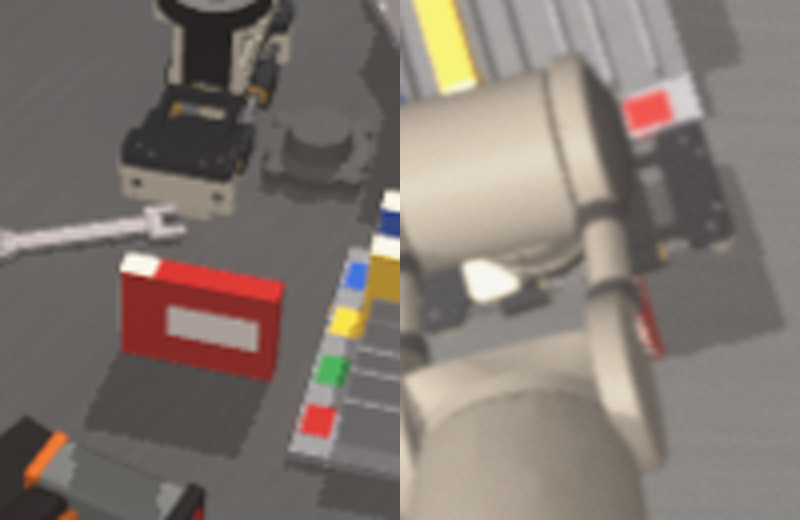

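Red stands upright on the bench (scene crop 122–283, 255–380). I'll measure its centre relative to the TCP, and yellow's and blue's seating.

```bash
python3 - <<'E'
from h import *
c,s_=np.cos(RACK[2]),np.sin(RACK[2]);u=np.array([c,s_]);v=np.array([-s_,c])
tp=bot.get_obs()['tool_pos'][:2]
q=lambda x,y:(297+(x+.5)/4-.5,111+(y+.5)/4-.5)
for nm,p,z in(('FB',(122,350),0),('RB',(272,380),0),('FT',(122,271),85),('RT',(277,297),85),('FTl',(127,254),85),('RTl',(284,282),85)):
    d=pl('scene',q(*p),z)[:2]; print(nm,d.round(1),'along',(u@(d-tp)).round(1),'lat',(v@(d-tp)).round(1))
def inv(P): d=np.array(P[:2])-RACK[:2]; return (u@d).round(1),(v@d).round(1)
a=lambda x,y:(345+(x+.5)/4-.5,110+(y+.5)/4-.5); b=lambda x,y:(135+(x-400+.5)/4-.5,130+(y+.5)/4-.5)
print('blue top', [inv(pl('scene',a(*p),95)) for p in((190,217),(193,194),(352,225),(350,240))],[inv(pl('top',b(*p),95)) for p in((503,376),(452,197),(485,187))])
print('yel top', [inv(pl('scene',a(*p),95)) for p in((177,261),(184,239),(345,267),(342,285))],[inv(pl('top',b(*p),95)) for p in((577,349),(610,338),(527,171),(560,162))])
E
```

```text
FB [374. 173.] along -63.0 lat -6.7
RB [486.9 212.4] along 56.7 lat -6.8
FT [375.2 171.5] along -62.3 lat -8.5
RT [484.4 213.6] along 54.7 lat -4.9
FTl [367.6 188.9] along -63.8 lat 10.5
RTl [480.2 230. ] along 56.1 lat 12.1
blue top [(np.float64(-48.9), np.float64(66.0)), (np.float64(-51.6), np.float64(92.8)), (np.float64(69.5), np.float64(89.3)), (np.float64(70.3), np.float64(72.2))] [(np.float64(-55.5), np.float64(88.8)), (np.float64(69.3), np.float64(87.9)), (np.float64(69.1), np.float64(65.5))]
yel top [(np.float64(-49.0), np.float64(15.2)), (np.float64(-48.6), np.float64(40.4)), (np.float64(70.6), np.float64(41.7)), (np.float64(71.1), np.float64(21.8))] [(np.float64(-53.3), np.float64(38.3)), (np.float64(-52.9), np.float64(15.8)), (np.float64(71.0), np.float64(36.3)), (np.float64(70.1), np.float64(14.0))]
```

>>> servo_tool([
  [[-0.0035,-0.001,0.03],[0,0,0]],
  [[0,0,0.04],[0,0,0]],
  [[0,0,0.025],[0,0,0]],
  [[0,0,0.008],[0,0,0]],
  [[0,0,0],[0,0,0]],
])

```text
time: 40.9
tool_pos: [427.7, 199.9, 55.6]
tcp_rot: [3.142, 0.001, 0.337]
contact_force: [1.2, -0.1, 0.1]
grip_width: 38.8
finger_force: 0.0
```

>>> servo_tool([
  [[0,0,0],[0,0,0]],
  [[0,0,0],[0,0,0]],
  [[0,0,0],[0,0,0]],
  [[0,0,0],[0,0,0]],
], fingers=0)

```text
time: 41.4
tool_pos: [427.9, 200.0, 56.7]
tcp_rot: [3.141, -0.002, 0.337]
contact_force: [0.2, -0.4, 6.0]
grip_width: 21.5
finger_force: 30.0
```

>>> servo_tool([
  [[0,0,-0.02],[0,0,0]],
  [[0,0,-0.04],[0,0,0]],
  [[0,0,-0.05],[0,0,0]],
  [[0,0,-0.02],[0,0,0]],
  [[0,0,0],[0,0,0]],
])

```text
time: 42.02
tool_pos: [427.7, 200.0, 186.9]
tcp_rot: [3.141, -0.003, 0.337]
contact_force: [0.6, 0.3, -3.2]
grip_width: 22.1
finger_force: 30.0
```

```bash
python3 -c "
from h import *
to(*loc(RACK,9,-80,145),.337,4)"
```

```text
turn [ 0.01 -0.15  0.  ] shift [0.1736 0.0519 0.0419] /4 [0.0434 0.013  0.0105]
```

>>> servo_tool([
  [[0.03,0.01,0],[0,0,0]],
  [[0.045,0.013,0],[0,0,0]],
  [[0.045,0.013,0],[0,0,0]],
  [[0.04,0.012,0],[0,0,0]],
  [[0.0136,0.0039,0],[0,0,0]],
  [[0,0,0.04],[0,0,0]],
  [[0,0,0],[0,0,0]],
  [[0,0,0],[0,0,0]],
])

```text
time: 43.02
tool_pos: [608.1, 208.3, 145.7]
tcp_rot: [-3.142, 0.001, 0.337]
contact_force: [-0.1, -0.8, -3.5]
grip_width: 21.9
finger_force: 30.0
```

```bash
python3 -c "
from h import *
s=shot('scene','s7')
c,s_=np.cos(RACK[2]),np.sin(RACK[2]);u=np.array([c,s_]);v=np.array([-s_,c]);nrm=np.array([-s_,c,0])
tp=bot.get_obs()['tool_pos']
to(*loc(RACK,9,-80,67),.337,4)
m=comps(s,(172,187),(340,100,450,260),120,50)
n,l,st,ce=cv2.connectedComponentsWithStats(m);k=1+st[1:,4].argmax();print(st[k])
ys,xs=np.nonzero(l==k);B=[]
for i in (np.argmin(xs-.0*ys),np.argmax(ys-0.4*xs),np.argmax(xs+ys),np.argmax(xs)):
  p=(xs[i],ys[i]); o,d=ray('scene',p); P=o+d*(nrm@tp-11-nrm@o)/(nrm@d); print(p,'along rel tcp',(u@(P-tp)[:2]).round(1),'z rel',(P-tp)[2].round(1))
"
```

```text
turn [ 0.01 -0.06  0.  ] shift [ 0.0001 -0.      0.0797] /4 [ 0.     -0.      0.0199]
[382 179  48  30 564]
(np.int64(382), np.int64(194)) along rel tcp -59.0 z rel -29.9
(np.int64(385), np.int64(201)) along rel tcp -48.2 z rel -54.6
(np.int64(423), np.int64(207)) along rel tcp 57.4 z rel -49.2
(np.int64(429), np.int64(183)) along rel tcp 58.6 z rel 41.4
```

>>> servo_tool([
  [[0,0,0.02],[0,0,0]],
  [[0,0,0.015],[0,0,0]],
  [[0,0,0.008],[0,0,0]],
  [[0,0,0],[0,0,0]],
])

```text
time: 43.58
tool_pos: [608.1, 208.3, 102.6]
tcp_rot: [3.142, 0.001, 0.337]
contact_force: [0.1, 0.1, -3.3]
grip_width: 21.8
finger_force: 30.0
```

>>> servo_tool([
  [[0,0,0.015],[0,0,0]],
  [[0,0,0.012],[0,0,0]],
  [[0,0,0.006],[0,0,0]],
  [[0,0,0.002],[0,0,0]],
  [[0,0,0.001],[0,0,0]],
  [[0,0,0],[0,0,0]],
])

```text
time: 44.32
tool_pos: [608.5, 208.3, 67.2]
tcp_rot: [3.141, -0.001, 0.337]
contact_force: [-0.5, 0.1, -3.4]
grip_width: 21.9
finger_force: 30.0
```

>>> servo_tool([
  [[0,0,0.001],[0,0,0]],
  [[0,0,0.001],[0,0,0]],
  [[0,0,0],[0,0,0]],
])

```text
time: 44.7
tool_pos: [608.6, 208.3, 66.8]
tcp_rot: [3.141, -0.002, 0.337]
contact_force: [-4.0, -0.9, 8.3]
grip_width: 22.1
finger_force: 30.0
```

>>> servo_tool([
  [[0,0,0],[0,0,0]],
  [[0,0,0],[0,0,0]],
  [[0,0,0],[0,0,0]],
], fingers=0.36)

```text
time: 45.08
tool_pos: [608.4, 208.3, 64.8]
tcp_rot: [3.142, -0.0, 0.337]
contact_force: [0.6, 0.3, 1.1]
grip_width: 32.9
finger_force: 0.0
```

>>> servo_tool([
  [[0,0,-0.02],[0,0,0]],
  [[0,0,-0.05],[0,0,0]],
  [[0,0,-0.05],[0,0,0]],
  [[0,0,-0.03],[0,0,0]],
  [[0,0,0],[0,0,0]],
], fingers=0.36)

```text
time: 45.7
tool_pos: [609.6, 208.6, 217.7]
tcp_rot: [3.141, -0.006, 0.337]
contact_force: [-0.3, 0.1, -0.4]
grip_width: 33.3
finger_force: 0.0
```

```bash
python3 - <<'E'
from h import *
np.set_printoptions(precision=1,suppress=True)
t=shot('top','t8');s=shot('scene','s8')
for n,im in(('top',t),('scene',s)):
    box=(260,190,360,295) if n=='top' else (240,200,370,300)
    for nm,m in(('orange',comps(im,(3,18),box,150,120)),):
        k,l,st,ce=cv2.connectedComponentsWithStats(m)
        for i in range(1,k):
            if st[i,4]>8: print(n,nm,st[i],ce[i],cv2.minAreaRect(np.argwhere(l==i)[:,::-1].astype(np.float32)))
# head: grey bright vs black mat in top
g=cv2.cvtColor(t,cv2.COLOR_BGR2GRAY);hs=cv2.cvtColor(t,cv2.COLOR_BGR2HSV)
m=np.zeros_like(g);m[200:275,275:320]=(g[200:275,275:320]>105)&(hs[200:275,275:320,1]<60)
k,l,st,ce=cv2.connectedComponentsWithStats(m);i=1+st[1:,4].argmax();pts=np.argwhere(l==i)[:,::-1].astype(np.float32)
r=cv2.minAreaRect(pts);print('head',st[i],r);C=cv2.boxPoints(r);print([pl('top',p,53)[:2] for p in C],pl('top',r[0],53))
# mat outline
m=(g<75).astype(np.uint8);k,l,st,ce=cv2.connectedComponentsWithStats(m)
E
```

```text
top orange [299 253   9   4  27] [303.1 254.3] ((303.0, 254.5), (3.0, 8.0), 90.0)
top orange [324 256  11  18 162] [328.7 264.2] ((328.6633605957031, 264.3663330078125), (9.552356719970703, 17.31364631652832), 5.710592269897461)
top orange [282 265  18   5  73] [290.6 267.4] ((290.5, 267.0), (4.0, 17.0), 90.0)
scene orange [293 216  12  12  49] [297.8 221.3] ((298.0244140625, 220.7195281982422), (3.4358229637145996, 14.836507797241211), 38.65980529785156)
scene orange [299 235   7   8  36] [302.1 238.5] ((302.17999267578125, 238.24002075195312), (4.599999904632568, 8.40000057220459), 53.13010025024414)
scene orange [271 240  17  22 248] [279.  250.2] ((279.25, 250.25), (20.50609588623047, 14.142135620117188), 45.0)
head [280 229  19  36 599] ((289.1341857910156, 246.39190673828125), (35.11705780029297, 17.33452606201172), 88.02507019042969)
[array([490.6,  38.1]), array([493.3,  -8.1]), array([399.5, -13.6]), array([396.9,  32.1])] [444.9  12.1  53. ]
```

```bash
python3 - <<'E'
from h import *
np.set_printoptions(precision=1,suppress=True)
for nm,p in dict(butt=(328.66,264.37),tail=(290.5,267),trig=(303,254.5)).items(): print(nm,pl('top',p,53)[:2])
print('butt tri',*tri((279,250.2),(328.66,264.2)))
print('tail tri',*tri((297.8,221.3),(290.6,267.4)), 'trig tri',*tri((302.1,238.5),(303.1,254.3)))
t=cv2.imread('pics/t8.png').astype(int)
g=cv2.cvtColor(t.astype(np.uint8),cv2.COLOR_BGR2GRAY)
# subpixel head side edges: for rows across head, left/right half-level crossings
E=[]
for y in range(232,262,3):
    r=g[y,270:310].astype(float); th=(r[14:24].mean()+r[:6].mean())/2
    a=np.argmax(r>th); L=270+a-(r[a]-th)/(r[a]-r[a-1]); b=len(r)-1-np.argmax(r[25::-1][0:0]>0) if 0 else max(i for i in range(25,38) if r[i-1]>th) if any(r[i-1]>th for i in range(25,38)) else 28
    Rr=270+b-1+(r[b-1]-th)/(r[b-1]-r[b]+1e-9); E.append((y,L,Rr))
E=np.array(E);print(E)
for c in(1,2):
    P=np.array([pl('top',(e[c],e[0]),53)[:2] for e in E]);f=np.polyfit(P[:,0],P[:,1],1);print('edge yaw',np.arctan(f[0]),'y at x=446',np.polyval(f,446))
print(g[222:272,289])
E
```

```text
butt [399.3 -93.7]
tail [390.1   7. ]
trig [424.  -25.2]
butt tri [401.3 -94.3  34.8] 0.24559203724137532
tail tri [389.3   6.9  53.1] 0.4994299782675438 trig tri [427.1 -24.8  34. ] 1.2327901079917523
[[232.  280.9 295.7]
 [235.  280.9 296. ]
 [238.  280.8 296.1]
 [241.  280.9 296.3]
 [244.  280.9 296.5]
 [247.  281.  296.6]
 [250.  280.9 296.9]
 [253.  281.3 300.7]
 [256.  281.5 297.2]
 [259.  281.5 297.3]]
edge yaw 0.05255505377016302 y at x=446 33.58571283710671
edge yaw 0.12116369580209019 y at x=446 -8.743551021351117
[ 69  69  68  65  65  69  78 117 155 171 173 172 173 173 174 174 175 175
 174 175 176 175 177 175 174 177 177 176 176 178 177 177 177 177 177 178
 178 177 178 178 178 175 179 180 179 181 175 144 100  79]
```

The scanner has been knocked to about (445,12), yaw 0.065. I'll approach it there.

```bash
python3 -c "
from h import *
to(453,12.7,217,.065,6)"
```

```text
turn [1.000e-02 7.000e-02 1.558e+01] shift [-0.1672  0.185  -0.0031] /6 [-0.0279  0.0308 -0.0005]
```

>>> servo_tool([
  [[0,0,0],[0,0,8]],
  [[0,0,0],[0,0,7.6]],
  [[-0.02,0.022,0],[0,0,0]],
  [[-0.03,0.033,0],[0,0,0]],
  [[-0.035,0.039,0],[0,0,0]],
  [[-0.035,0.039,0],[0,0,0]],
  [[-0.03,0.033,0.03],[0,0,0]],
  [[-0.0172,0.019,0.05],[0,0,0]],
  [[0,0,0.025],[0,0,0]],
  [[0,0,0],[0,0,0]],
  [[0,0,0],[0,0,0]],
], fingers=0.78)

```text
time: 47.18
tool_pos: [453.7, 13.0, 110.1]
tcp_rot: [3.142, 0.0, 0.065]
contact_force: [0.9, -0.2, -0.6]
grip_width: 71.4
finger_force: 0.0
```

```bash
python3 - <<'E'
from h import *
to(453,12.7,14,.065,6)
# recheck the scanner still there (scene orange)
s=shot('scene','s9');m=comps(s,(3,18),(240,200,370,300),150,120)
k,l,st,ce=cv2.connectedComponentsWithStats(m);print([(st[i,4],ce[i].round(1)) for i in range(1,k) if st[i,4]>8])
E
```

```text
turn [0. 0. 0.] shift [-0.0007  0.0003  0.0961] /6 [-0.0001  0.      0.016 ]
[(np.int32(29), array([295.8, 223.6])), (np.int32(36), array([302.1, 238.5])), (np.int32(248), array([279. , 250.2]))]
```

Unmoved. I'll descend and grip.

>>> servo_tool([
  [[-0.0007,0.0003,0.03],[0,0,0]],
  [[0,0,0.035],[0,0,0]],
  [[0,0,0.02],[0,0,0]],
  [[0,0,0.008],[0,0,0]],
  [[0,0,0.003],[0,0,0]],
  [[0,0,0],[0,0,0]],
])

```text
time: 47.98
tool_pos: [453.3, 12.5, 14.6]
tcp_rot: [3.141, -0.001, 0.065]
contact_force: [0.9, -0.8, -0.8]
grip_width: 71.8
finger_force: 0.0
```

>>> servo_tool([
  [[0,0,0],[0,0,0]],
  [[0,0,0],[0,0,0]],
  [[0,0,0],[0,0,0]],
  [[0,0,0],[0,0,0]],
  [[0,0,0],[0,0,0]],
], fingers=0)

```text
time: 48.6
tool_pos: [452.9, 12.6, 14.1]
tcp_rot: [3.142, -0.0, 0.065]
contact_force: [-0.2, 1.0, 4.5]
grip_width: 44.9
finger_force: 30.0
```

>>> servo_tool([
  [[0,0,-0.01],[0,0,0]],
  [[0,0,-0.03],[0,0,0]],
  [[0,0,-0.04],[0,0,0]],
  [[0,0,-0.04],[0,0,0]],
  [[0,0,0],[0,0,-5]],
  [[0,0,0],[0,0,-5]],
  [[0,0,0],[0,0,-5.6]],
  [[0,0,0],[0,0,0]],
])

```text
time: 49.6
tool_pos: [452.4, 12.5, 134.1]
tcp_rot: [3.142, 0.0, 0.336]
contact_force: [0.6, -0.7, -2.4]
grip_width: 44.5
finger_force: 30.0
```

```bash
python3 - <<'E'
from h import *
to(*loc(RACK,-182,80,134),.337,8)
# held-scanner check from scene: butt position vs expectation
s=shot('scene','s10');m=comps(s,(3,18),(200,120,420,320),150,120)
k,l,st,ce=cv2.connectedComponentsWithStats(m);print([(st[i,4],ce[i].round(1)) for i in range(1,k) if st[i,4]>15])
o=bot.get_obs();f=(*o['tool_pos'][:2],o['tcp_rot'][2])
print('expected butt px',proj('scene',loc(f,-59.5,-103,o['tool_pos'][2]+11)))
print('same calc before',proj('scene',loc((452.9,12.6,.065),-59.5,-103,25)),'measured then 279,250.2')
E
```

```text
turn [ 0.    0.02 -0.05] shift [ 2.130e-02 -2.933e-01  1.000e-04] /8 [ 0.0027 -0.0367  0.    ]
[(np.int32(37), array([293.8, 192.9])), (np.int32(310), array([281.3, 229.3])), (np.int32(27), array([405.3, 305. ]))]
expected butt px [281.78785797 230.78481886]
same calc before [279.07974051 252.15557576] measured then 279,250.2
```

>>> servo_tool([
  [[0.001,-0.02,0],[0,0,0]],
  [[0.003,-0.04,0],[0,0,0]],
  [[0.003,-0.045,0],[0,0,0]],
  [[0.003,-0.045,0],[0,0,0]],
  [[0.003,-0.045,0],[0,0,0]],
  [[0.003,-0.045,0],[0,0,0]],
  [[0.003,-0.035,0],[0,0,0]],
  [[0.0023,-0.0183,0],[0,0,0]],
  [[0,0,0.035],[0,0,0]],
  [[0,0,0.035],[0,0,0]],
  [[0,0,0.018],[0,0,0]],
  [[0,0,0],[0,0,0]],
  [[0,0,0],[0,0,0]],
])

```text
time: 51.28
tool_pos: [376.3, 296.6, 46.6]
tcp_rot: [-3.141, -0.001, 0.336]
contact_force: [-0.5, 0.1, -1.7]
grip_width: 45.0
finger_force: 30.0
```

```bash
python3 - <<'E'
from h import *
to(*loc(RACK,-182,79.9,46),.337)
to(*loc(RACK,-182,28.2,46),.337)
t=shot('top','t11');s=shot('scene','s11')
W=np.zeros((520,800,3),np.uint8);W[:,:400]=crop(s,330,110,100,130,4);W[:,400:]=crop(t,145,150,100,130,4);cv2.imwrite('pics/r11.png',W)
E
```

```text
turn [-0.01 -0.06 -0.05] shift [-0.0008  0.0001  0.0006] /1 [-0.0008  0.0001  0.0006]
turn [-0.01 -0.06 -0.05] shift [-0.0008  0.0518  0.0006] /1 [-0.0008  0.0518  0.0006]
```

View pics/r11.png

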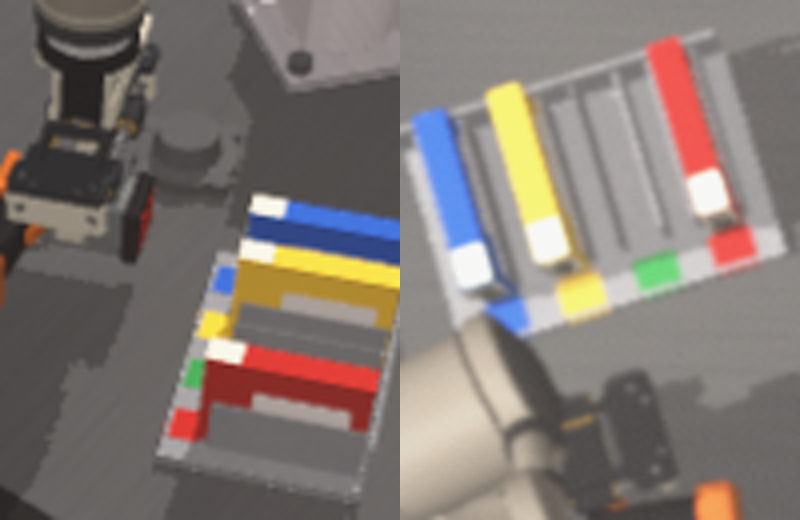

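All three are racked, labels to the front, and the scanner's nose (scene crop 145,215) points along the blue slot. I'll hold it still to read.

```bash
python3 -c "
from h import *
o=bot.get_obs();f=(*o['tool_pos'][:2],o['tcp_rot'][2])
print(proj('scene',loc(f,52,0,o['tool_pos'][2]+14)))
s=cv2.imread('pics/s11.png');m=comps(s,(170,190),(355,145,380,180),110,50);ys,xs=np.nonzero(m);print(xs.mean(),ys.mean(),len(xs))"
```

```text
[366.46430054 164.84146829]
365.8636363636364 164.4090909090909 22
```

>>> servo_tool([
  [[0,0,0],[0,0,0]],
  [[0,0,0],[0,0,0]],
  [[0,0,0],[0,0,0]],
  [[0,0,0],[0,0,0]],
  [[0,0,0],[0,0,0]],
  [[0,0,0],[0,0,0]],
  [[0,0,0],[0,0,0]],
  [[0,0,0],[0,0,0]],
  [[0,0,0],[0,0,0]],
  [[0,0,0],[0,0,0]],
  [[0,0,0],[0,0,0]],
  [[0,0,0],[0,0,0]],
])

```text
time: 52.88
tool_pos: [375.9, 296.3, 45.9]
tcp_rot: [3.141, 0.0, 0.337]
contact_force: [-0.4, -0.3, -2.5]
grip_width: 45.1
finger_force: 30.0
```

>>> servo_tool([
  [[0,0.01,0],[0,0,0]],
  [[0,0.02,0],[0,0,0]],
  [[0,0.015,0],[0,0,0]],
  [[0,0.0067,0],[0,0,0]],
  [[0,0,0],[0,0,0]],
  [[0,0,0],[0,0,0]],
  [[0,0,0],[0,0,0]],
  [[0,0,0],[0,0,0]],
  [[0,0,0],[0,0,0]],
  [[0,0,0],[0,0,0]],
  [[0,0,0],[0,0,0]],
  [[0,0,0],[0,0,0]],
  [[0,0,0],[0,0,0]],
  [[0,0,0],[0,0,0]],
  [[0,0,0],[0,0,0]],
  [[0,0,0],[0,0,0]],
  [[0,0,0],[0,0,0]],
])

```text
time: 55.0
tool_pos: [392.9, 247.5, 45.9]
tcp_rot: [3.142, 0.0, 0.337]
contact_force: [0.5, 0.5, -2.4]
grip_width: 44.9
finger_force: 30.0
```

```bash
python3 -c "
from h import *
to(*loc(RACK,-182,28.2,46),.337)
to(*loc(RACK,-182.5,-80.1,46),.337)"
```

```text
turn [ 0.01  0.   -0.  ] shift [-0.0002  0.     -0.0001] /1 [-0.0002  0.     -0.0001]
turn [ 0.01  0.   -0.  ] shift [-7.000e-04  1.083e-01 -1.000e-04] /1 [-7.000e-04  1.083e-01 -1.000e-04]
```

>>> servo_tool([
  [[0,0.015,0],[0,0,0]],
  [[0,0.03,0],[0,0,0]],
  [[0,0.03,0],[0,0,0]],
  [[0,0.023,0],[0,0,0]],
  [[0,0.0103,0],[0,0,0]],
  [[0,0,0],[0,0,0]],
  [[0,0,0],[0,0,0]],
  [[0,0,0],[0,0,0]],
  [[0,0,0],[0,0,0]],
  [[0,0,0],[0,0,0]],
  [[0,0,0],[0,0,0]],
  [[0,0,0],[0,0,0]],
  [[0,0,0],[0,0,0]],
  [[0,0,0],[0,0,0]],
  [[0,0,0],[0,0,0]],
  [[0,0,0],[0,0,0]],
  [[0,0,0],[0,0,0]],
  [[0,0,0],[0,0,0]],
])

```text
time: 57.25
tool_pos: [428.8, 145.3, 45.9]
tcp_rot: [3.141, -0.0, 0.337]
contact_force: [1.1, 1.3, -2.2]
grip_width: 44.5
finger_force: 30.0
```

```bash
python3 -c "
from h import *
to(*loc(RACK,-182.5,-80.1,46),.337)
M=(464.3,10.5)
to(468,40,110,-.068,8)"
```

```text
turn [ 0.01 -0.   -0.  ] shift [-0.0008  0.     -0.0001] /1 [-0.0008  0.     -0.0001]
turn [ 1.00e-02 -0.00e+00  2.32e+01] shift [ 0.0463  0.1024 -0.0641] /8 [ 0.0058  0.0128 -0.008 ]
```

>>> servo_tool([
  [[0,0,-0.03],[0,0,0]],
  [[0,0,-0.034],[0,0,0]],
  [[0,0,0],[0,0,7]],
  [[0,0,0],[0,0,8]],
  [[0,0,0],[0,0,8.2]],
  [[0,0,0],[0,0,0]],
])

```text
time: 58.0
tool_pos: [428.6, 145.3, 109.9]
tcp_rot: [3.141, 0.0, -0.067]
contact_force: [-0.3, -0.1, -2.6]
grip_width: 44.9
finger_force: 30.0
```

```bash
python3 -c "
from h import *
to(481,4,30,-.068,6)"
```

```text
turn [0.01 0.01 0.08] shift [0.0618 0.1374 0.0799] /6 [0.0103 0.0229 0.0133]
```

>>> servo_tool([
  [[0.008,0.018,0],[0,0,0]],
  [[0.015,0.033,0],[0,0,0]],
  [[0.015,0.034,0],[0,0,0]],
  [[0.015,0.034,0],[0,0,0]],
  [[0.0088,0.0184,0.02],[0,0,0]],
  [[0,0,0.03],[0,0,0]],
  [[0,0,0.025],[0,0,0]],
  [[0,0,0.008],[0,0,0]],
  [[0,0,0],[0,0,0]],
  [[0,0,0],[0,0,0]],
])

```text
time: 59.25
tool_pos: [481.8, 4.1, 27.8]
tcp_rot: [3.141, -0.002, -0.067]
contact_force: [-0.2, -0.4, -1.0]
grip_width: 44.7
finger_force: 30.0
```

>>> servo_tool([
  [[0,0,0.006],[0,0,0]],
  [[0,0,0.004],[0,0,0]],
  [[0,0,0.002],[0,0,0]],
  [[0,0,0.001],[0,0,0]],
  [[0,0,0],[0,0,0]],
])

```text
time: 59.88
tool_pos: [481.0, 4.1, 14.1]
tcp_rot: [3.141, 0.0, -0.068]
contact_force: [-1.8, -0.2, 3.4]
grip_width: 45.2
finger_force: 30.0
```

>>> servo_tool([
  [[0,0,0],[0,0,0]],
  [[0,0,0],[0,0,0]],
  [[0,0,0],[0,0,0]],
  [[0,0,0],[0,0,0]],
], fingers=0.78)

```text
time: 60.38
tool_pos: [481.1, 4.1, 13.9]
tcp_rot: [3.141, -0.0, -0.068]
contact_force: [-0.4, 0.2, -0.9]
grip_width: 71.1
finger_force: 0.0
```

>>> servo_tool([
  [[0,0,-0.015],[0,0,0]],
  [[0,0,-0.04],[0,0,0]],
  [[0,0,-0.05],[0,0,0]],
  [[0,0,-0.06],[0,0,0]],
  [[0,0,-0.04],[0,0,0]],
  [[-0.03,0.03,0],[0,0,0]],
  [[-0.03,0.05,0],[0,0,0]],
  [[-0.02,0.05,0],[0,0,0]],
  [[0,0.05,0],[0,0,0]],
  [[0,0.05,0],[0,0,0]],
  [[0,0.04,0],[0,0,0]],
  [[0,0,0],[0,0,0]],
])

```text
time: 61.88
tool_pos: [382.5, -262.0, 219.6]
tcp_rot: [3.141, -0.001, -0.071]
contact_force: [0.0, -0.1, 0.6]
grip_width: 71.5
finger_force: 0.0
```

```bash
python3 - <<'E'
from h import *
np.set_printoptions(precision=1,suppress=True)
t=shot('top','t12');s=shot('scene','s12')
m=comps(t,(3,18),(260,190,360,295),150,120);k,l,st,ce=cv2.connectedComponentsWithStats(m);print('top',[(st[i,4],ce[i],pl('top',ce[i],53)[:2]) for i in range(1,k) if st[i,4]>8])
m=comps(s,(3,18),(240,200,370,300),150,120);k,l,st,ce=cv2.connectedComponentsWithStats(m);print('scene',[(st[i,4],ce[i]) for i in range(1,k) if st[i,4]>8])
f=(473,4.7,-.068)
print('expect butt',loc(f,-51.5,-103),'tail',loc(f,-54,0))
# bystanders / all else changes
for n in('top','scene'):
    a=cv2.imread(f'pics/{n}0.png').astype(int);b=cv2.imread(f'pics/{n}12.png'.replace('top','t').replace('scene','s')).astype(int)
    d=(abs(a-b).max(2)>60).astype(np.uint8);k,l,st,ce=cv2.connectedComponentsWithStats(d);print(n,[tuple(int(v) for v in st[i]) for i in range(1,k) if st[i,4]>30])
E
```

```text
top [(np.int32(23), array([305.5, 245.6]), array([448. , -31.2])), (np.int32(164), array([329.6, 259.1]), array([413.4, -95.9])), (np.int32(69), array([291.1, 256.7]), array([417.4,   6.2]))]
scene [(np.int32(55), array([305.5, 225.7])), (np.int32(37), array([307.4, 243.8])), (np.int32(232), array([282.5, 252.9]))]
expect butt (np.float64(414.6204186277129), np.float64(-94.56265399835182), 0) tail (np.float64(419.1247998993184), np.float64(8.369170766198078), 0)
top [(207, 159, 21, 45, 403), (166, 171, 27, 50, 461), (148, 177, 27, 50, 445), (376, 176, 98, 38, 2187), (378, 200, 18, 35, 354), (368, 207, 72, 49, 736), (443, 212, 27, 53, 528), (278, 219, 9, 41, 216), (290, 219, 21, 42, 267), (399, 227, 15, 13, 97), (412, 233, 20, 9, 84), (322, 243, 11, 18, 119), (411, 248, 38, 31, 550), (324, 251, 13, 18, 119), (387, 256, 14, 20, 176), (435, 264, 23, 22, 176), (485, 266, 17, 16, 203), (344, 275, 23, 21, 190), (367, 279, 10, 12, 76), (346, 294, 68, 28, 821), (422, 294, 8, 7, 31), (494, 297, 13, 15, 102), (198, 312, 58, 74, 2364), (205, 318, 8, 9, 46), (278, 320, 24, 4, 62), (344, 322, 64,
[... 901 characters left out ...]
, (216, 82, 11, 27, 146), (156, 93, 49, 25, 693), (206, 95, 8, 14, 85), (143, 102, 9, 14, 92), (0, 117, 6, 8, 31), (141, 118, 27, 39, 338), (0, 139, 56, 130, 2106), (392, 158, 41, 13, 230), (220, 162, 12, 8, 33), (395, 167, 36, 8, 51), (379, 170, 52, 51, 1160), (221, 176, 13, 16, 72), (184, 182, 38, 24, 282), (47, 192, 27, 28, 325), (394, 209, 23, 7, 52), (310, 219, 30, 19, 52), (227, 222, 6, 12, 38), (186, 235, 23, 21, 211), (304, 239, 12, 9, 44), (275, 242, 13, 23, 144), (189, 245, 6, 11, 47), (285, 244, 14, 22, 151), (334, 247, 6, 11, 34), (167, 252, 96, 77, 1978), (14, 256, 14, 15, 103), (252, 279, 25, 26, 363), (217, 298, 102, 88, 2868), (217, 307, 24, 24, 203), (198, 321, 25, 26, 242)]
```

```bash
python3 - <<'E'
from h import *
for n,f in(('scene','s8'),('scene','s10'),('top','t11')):
    a=cv2.imread(f'pics/{n}0.png').astype(int);b=cv2.imread(f'pics/{f}.png').astype(int)
    d=(abs(a-b).max(2)>60).astype(np.uint8)
    for nm,(x,y,w,h) in (dict(teal=(184,234,46,45),decoyY=(76,330,90,60),others=(330,245,110,120),cover=(360,135,35,24),spanner=(288,158,60,22)) if n=='scene' else dict(decoyY=(483,258,50,75),byst=(270,110,120,72),teal=(372,290,20,24))).items(): print(f,nm,int(d[y:y+h,x:x+w].sum()))
o=bot.get_obs();print(o['time'])
E
```

```text
s8 teal 90
s8 decoyY 2
s8 others 23
s8 cover 0
s8 spanner 0
s10 teal 115
s10 decoyY 0
s10 others 9
s10 cover 1
s10 spanner 308
t11 decoyY 389
t11 byst 61
t11 teal 10
61.975
```

```bash
python3 - <<'E'
from h import *
for f in('scene0','s2','s8','s10'):
    m=comps(cv2.imread(f'pics/{f}.png'),(80,98),(180,228,235,282),80,40);ys,xs=np.nonzero(m);print(f,len(xs),xs.min(),ys.min(),xs.max(),ys.max())
for f in('top0','t2','t11'):
    m=comps(cv2.imread(f'pics/{f}.png'),(80,98),(365,285,400,325),80,40);ys,xs=np.nonzero(m);print(f,len(xs),xs.min(),ys.min(),xs.max(),ys.max()) if len(xs) else print(f,0)
E
```

```text
scene0 704 186 235 227 278
s2 652 186 234 222 274
s8 659 186 234 222 274
s10 654 186 235 222 274
top0 95 375 296 386 312
t2 236 375 296 386 324
t11 244 374 296 386 324
```

```bash
python3 -c "
from plant import bot
print(bot.close_job())"
```

```text
the job is handed in; nothing more can be done
None
```

I handed the job in after about 62 s: both flaps are folded back, the three delivered kits (blue, yellow, red; no green came) are racked labels out and were each aimed at for about 1.5 s in order, and the scanner is back on its mat; no read confirmation was available to check, and red tilted on the rack's back stop at the first try, so I stood it on the bench and re-racked it.

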